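# Prise a stuck trimmer case open evenly

### The job

The two steel halves of the eyebrow trimmer case are stuck together. Take the wedge tool from its stand and gently work its blade down into the notches of the seam, at one end and then the other by turns, so that neither end ever gets more than 3.5 mm ahead of the other, until the front half stands at least 5 mm clear of the rear half at both ends; then put the tool back in its stand. Touch the case with the tool only, do not force it (stay below about 25 N), and leave the other things on the shelf where they are.

Things in the scene. Friction and masses are not known exactly. Their poses are not given: they have to be found in the camera images.
- case: Steel case, 134 mm long, 30 thick, 45 high, on edge in a fixed cradle. Origin on the glass shelf (10 mm above the work surface) under mid-seam; z up, y along the seam (+y left), x from front to rear half. Seam: upright plane x = 0, flat faces, from 8 to 53 mm (top edge) above the origin. Rear half (x 0 to 15 mm) is fixed; the front half comes off towards -x. Cradle back: to x = 27 mm, 33 mm high.
- front_left (a point): On the front half's seam face, level with its top, middle of the left notch; case (0, 50, 53) mm when shut. The left gap is how far it lies from there along -x; 0 to 1 mm at the start. Each notch is a V in the seam's top, 28 mm long (y), 3.2 mm wide at the top when shut (1.6 mm in each half), narrowing over 6 mm of depth to the shut seam. A gap ends up to 1 mm less than the blade there.
- front_right (a point): The same at the right notch, case (0, -50, 53) mm when shut. Each end yields on its own to about 5 N of push across the seam near its notch (8 to 20 N on the wedge pushed down), stays where left, hard stop at 10 mm. The middle of a gap shifts to -x by half the gap as it opens: a wedge in it must give way too or it presses hard on the rear half.
- wedge: Loose tool standing upright in the stand, 124 mm tall, about 70 g. Origin at the middle of the blade's tip, z up the tool, x across the blade's thickness, y along its width. Steel blade 16 mm wide, 2 mm thick at the tip, growing evenly on both faces to 10 mm at 32 mm up, then 10 mm to 40 mm. Flange 24 (x) by 30 mm (y) from 40 to 44 mm. Black handle 14 (x) by 22 mm (y) from 44 to 124 mm.
- stand: White ceramic block, fixed, 60 mm (x) by 70 mm (y), 55 mm high, origin under its middle on the glass shelf. An upright slot 16 mm (x) by 22 mm (y), 47 mm deep, in its top holds the blade; the tool's flange rests on the top, the tip then 15 mm above the block's underside. The tool starts with its axes along the block's.
- stand_mouth (a point): Middle of the slot's mouth, on the top of the stand.
- pill_bottle: Orange pill bottle, 42 mm across, 75 mm tall; to be left alone. Origin under its middle.
- mug: Ceramic mug, 76 mm across, 85 mm tall, with a handle; to be left alone. Origin under its middle.
- tin: Round flat tin, 67 mm across, 26 mm tall; to be left alone. Origin under its middle.
- ear_pick: Blue hard silicone ear pick, 101 mm long, 6 mm thick, lying on the shelf; to be left alone. Origin under the middle of its stem.
Mind the look-alikes: they are no part of the job. What is meant by the wedge is not blue, and is the smaller of those in its own colour.

How it is judged (in metres and radians):
On the way, in this order (a step that is already met when the one before it is completed fails the run):
1. the tool is taken out of its stand (z of wedge in the frame of stand_mouth above 0.005 m), for 0.2 s.
2. both ends of the front half are at least 5 mm clear of the rear half (x of each of front_left, front_right in the frame of case below -0.005 m), for 0.2 s.
At the end, for the whole second after the job is handed in: Both ends of the front half are at least 5 mm clear of the rear half; the tool stands released and at rest in its stand: blade at least 35 mm down the slot (40 mm is fully home), tip within 8 mm of the slot's middle, within 7 degrees of upright (all of step 2 and horizontal distance between wedge and stand_mouth below 0.008 m and z of wedge in the frame of stand_mouth below -0.035 m and angle between wedge's own z axis and vertical below 0.12 rad and linear speed of wedge below 0.02 m/s); the robot touches nothing.
It fails at once if one end of the case gets more than 4 mm ahead of the other (0.040 rad askew) (angle between the x axis of front_left and the x axis of case, either way round above 0.04 rad).
It fails at once if the tool is pressed on the case with more than 40 N (contact force between wedge and case above 40 N).
It fails at once if the case is touched with the fingers or the arm (contact force between any of the fingers, the arm and case above 1 N).
It fails at once if the pill bottle, the mug, the tin or the ear pick is moved more than 15 mm (distance of any of pill_bottle, mug, tin, ear_pick from where it was at the start of the episode above 0.015 m).
It also fails if it takes over 72 s, if anything falls off the work surface, if the arm or the gripper's body presses on something with over 40 N, if the wrist force passes 120 N, or if a joint passes its speed limit or range.

### The arm

A 6-joint arm with a two-finger parallel gripper is mounted at the origin on the work surface. World frame = base frame: x ahead of the robot, y to its left, z up, the work surface at z = 0. Lengths are in m, angles in degrees, forces in N, time in s.
With the tool pointing down it reaches from about 0.25 to 0.725 m from the base axis. Payload 9.7 kg.
Tool frame: the origin (TCP) lies on the centre line of the jaws, within the pads' length; the fingertips stand tip_reach ahead of it and the grasp point (between the pads) lies 2 mm behind it (tip_reach is the distance from the TCP to the fingertips, in m); z points along the fingers, y is the direction in which the jaws open and shut (so a half turn about z gives the same grasp; the last joint's range is limited). The gripper opens to 85 mm and grips with 20 to 120 N. Pads are 22 mm wide; open, the fingers measure 114 mm over their backs; the gripper's body (76 mm by 85 mm) begins 54 mm behind the grasp point. The pads swing forward as they close: fully open they stand 13 mm farther back than shut.
Start: joints at [0, 4.979, 10.078, 95.1, 0, 90], TCP at [0.55, -0, 0.248] pointing down, gripper open.
Joint ranges: [-179.16, 179.16], [-48.56, 103.87], [-65.8, 70.77], [-126.05, 130.52], [-82.76, 87.17], [-180, 180]. Speed limits (degrees/s): [127.2, 127.2, 147.25, 180, 180, 180].

### API

Orientations are given as [roll, pitch, yaw] about the fixed x, y, z axes, in that order (R = Rz(yaw) Ry(pitch) Rx(roll)).
In Python, from workcell import get_obs, camera, calibration, job_done, tip_reach gives the robot as it stands.
- The arm moves only by the tool apply_moves, never from a script. Its argument "rows" is a list of rows, each a list of 7 numbers: the shift along the world's x, y, z in mm, then the turn, a rotation vector about the world's x, y, z in degrees, then the closure, from 0 (fully open) to 1 (shut). A call has 1 to 20 rows; each row shifts and turns the commanded pose from where the row before left it; what a row does not reach is not made up. A row lasts 1/8 s, in which the tool goes at most 62.5 mm and 10.7 degrees, less where a joint would pass 70% of its speed; a pose out of reach is approached as far as the arm can. A call with a gripper value outside its range is refused whole. The fingers move at their own pace and stop on an object; "grip_force" is the grip in N (left out, the last holds). Time passes only in rows, so rows that do not move let the fingers close. It gives the time, the measured TCP pose, the force and the opening at its end, in the units of the state.
- get_obs(): the state, without advancing time (a new reading comes with each control period).
- camera(name): name is "scene" or "side" or "wrist"; returns the picture (384x512x3 uint8, red, green, blue); there is no depth.
- calibration(name): a dict with "intrinsics" (3x3 intrinsics, pixels), "T" (4x4, takes a point from camera to world coordinates); the wrist camera has in their place "mount" (4x4, takes a point from camera to tool coordinates, whose origin is the TCP and whose axes are the flange's). Camera axes: x right, y down, z forward; pixel columns grow to the right and rows downward; lengths in m; the calibration is good to about 2 mm. A picture is of the moment at which its call begins: read the wrist's pose just before it. calibration takes no time and is no camera call.
- job_done(): hands the job in, once; it reports no verdict.
The state is a dict: "time": time; "q": joint angles; "qd": joint speeds; "joint_efforts": joint torques, N m; "ee_pos": TCP position; "tcp_rot": TCP orientation; "wrist_force": force on the tool from outside, world axes, zero at the start; "torque": the same for the moment, N m; "opening": finger opening in m.
Only numpy, scipy, OpenCV 4.12 (cv2) and the standard library are available. Lean on these libraries where they do the work, as an engineer would, in place of code of your own. Each camera call takes 0.05 s, during which the arm holds its last target.

## Working session

There is one attempt and no reset: what is moved stays moved. The work goes in short steps, Python scripts to look and compute and a tool call to move; the robot and the scene stay as the last step left them, time stands still between calls to the robot, and variables do not carry over. Pictures are saved under pics/ and viewed, and the job is handed in when it is done.

Besides the shell and the picture viewer there is one more tool, called after "Call:" as a command line: name --pt "numbers of a row" for each row, then --argument value for the rest. apply_moves: Moves the arm, as the interface text tells. Its arguments: {"type":"object","properties":{"rows":{"type":"array","items":{"type":"array","items":{"type":"number"}}},"grip_force":{"type":"number"}},"required":["rows"]}

```bash
ls; mkdir -p pics
python3 - <<'E'
from workcell import *
import cv2
print(get_obs(), tip_reach if not callable(tip_reach) else tip_reach())
for n in ["scene","side","wrist"]:
    c=calibration(n); print(n,{k:(v.round(4).tolist() if hasattr(v,'round') else v) for k,v in c.items()})
    cv2.imwrite(f"pics/{n}0.png",cv2.cvtColor(camera(n),cv2.COLOR_RGB2BGR))
E
```

```text
pics
{'time': 0.0, 'q': array([-1.18265867e-03,  5.01084587e+00,  1.00341522e+01,  9.51008807e+01,
       -2.91546360e-04,  8.99998774e+01]), 'qd': array([ 0.01473215, -0.00605577, -0.03767235,  0.06264545,  0.03052796,
       -0.0272332 ]), 'joint_efforts': array([ 7.68234549e-04, -5.20392072e+01,  4.64802504e+01,  1.63646933e-02,
        2.23589603e-05, -6.77332673e-05]), 'ee_pos': array([ 5.49781546e-01, -1.27119021e-05,  2.47582804e-01]), 'tcp_rot': array([-1.79922426e+02,  2.91380063e-04,  8.99989404e+01]), 'wrist_force': array([0.94791545, 0.51490327, 0.25908675]), 'torque': array([0.00274444, 0.05761505, 0.01694184]), 'opening': 0.0852589769197246} 0.017
scene {'intrinsics': [[363.4552, 0.0, 256.6191], [0.0, 363.4552, 186.1197], [0.0, 0.0, 1.0]], 'T': [[-0.0284, 0.5197, -0.8539, 1.3905], [0.9994, 0.0334, -0.0129, -0.1347], [0.0218, -0.8537, -0.5203, 0.6541], [0.0, 0.0, 0.0, 1.0]]}
side {'intrinsics': [[468.5276, 0.0, 258.6384], [0.0, 468.5276, 190.0147], [0.0, 0.0, 1.0]], 'T': [[0.7463, -0.4673, 0.474, -0.1205], [-0.6657, -0.522, 0.5333, -0.8494], [-0.0018, -0.7135, -0.7006, 0.9769], [0.0, 0.0, 0.0, 1.0]]}
wrist {'intrinsics': [[284.1138, 0.0, 251.9468], [0.0, 284.1138, 188.3946], [0.0, 0.0, 1.0]], 'mount': [[0.0007, -0.955, -0.2966, 0.0745], [1.0, 0.0002, 0.0017, 0.0002], [-0.0015, -0.2966, 0.955, -0.1257], [0.0, 0.0, 0.0, 1.0]]}
```

View pics/scene0.png

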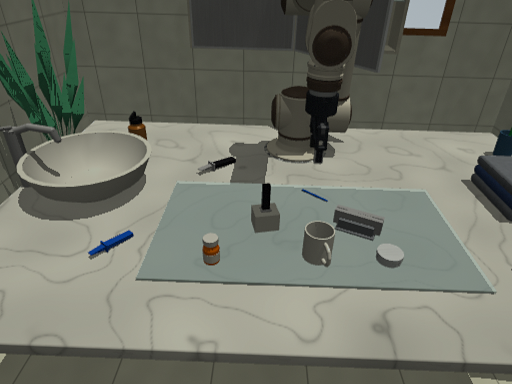

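View pics/side0.png

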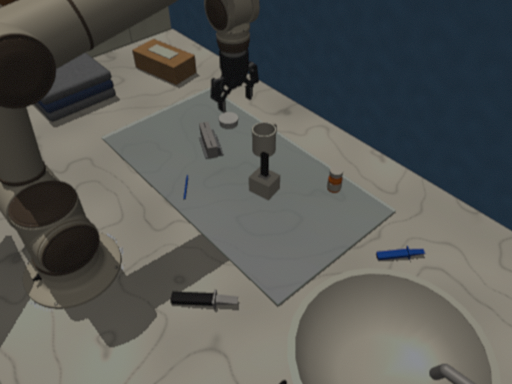

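View pics/wrist0.png

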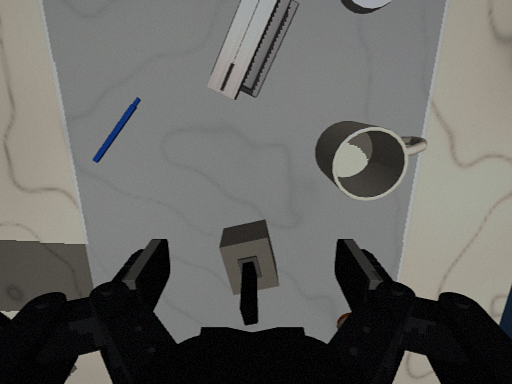

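```bash
cat > h.py <<'E'
import numpy as np, cv2
from workcell import *
from scipy.spatial.transform import Rotation as R
def snap(n,name):
    o=get_obs(); im=cv2.cvtColor(camera(n),cv2.COLOR_RGB2BGR); cv2.imwrite(f"pics/{name}.png",im)
    c=calibration(n)
    if n=="wrist":
        W=np.eye(4);W[:3,:3]=R.from_euler('xyz',o['tcp_rot'],degrees=True).as_matrix();W[:3,3]=o['ee_pos'];T=W@c['mount']
    else: T=c['T']
    np.savez(f"pics/{name}.npz",K=c['intrinsics'],T=T); return im
def px2w(name,uv,z):
    d=np.load(f"pics/{name}.npz");uv=np.atleast_2d(np.array(uv,float));r=np.c_[uv,np.ones(len(uv))]@np.linalg.inv(d['K']).T@d['T'][:3,:3].T
    o=d['T'][:3,3];return o+r*((z-o[2])/r[:,2])[:,None]
def w2px(name,P):
    d=np.load(f"pics/{name}.npz");P=np.atleast_2d(P);c=(P-d['T'][:3,3])@d['T'][:3,:3];u=c@d['K'].T;return u[:,:2]/u[:,2:]
def crop(name,x0,y0,x1,y1,s,out):
    im=cv2.imread(f"pics/{name}.png")[y0:y1,x0:x1];cv2.imwrite(f"pics/{out}.png",cv2.resize(im,None,fx=s,fy=s,interpolation=cv2.INTER_CUBIC))
E
python3 - <<'E'
from h import *
import shutil
for n in ["scene","side","wrist"]:
    c=calibration(n)
    if n=="wrist":
        o=get_obs();W=np.eye(4);W[:3,:3]=R.from_euler('xyz',o['tcp_rot'],degrees=True).as_matrix();W[:3,3]=o['ee_pos'];T=W@c['mount']
    else:T=c['T']
    np.savez(f"pics/{n}0.npz",K=c['intrinsics'],T=T)
crop("wrist0",190,0,330,110,5,"w0case")
crop("wrist0",200,200,300,340,4,"w0stand")
crop("scene0",230,170,410,270,4,"s0")
crop("side0",180,100,300,210,5,"sd0")
E
```

```text
(no output)
```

View pics/w0case.png

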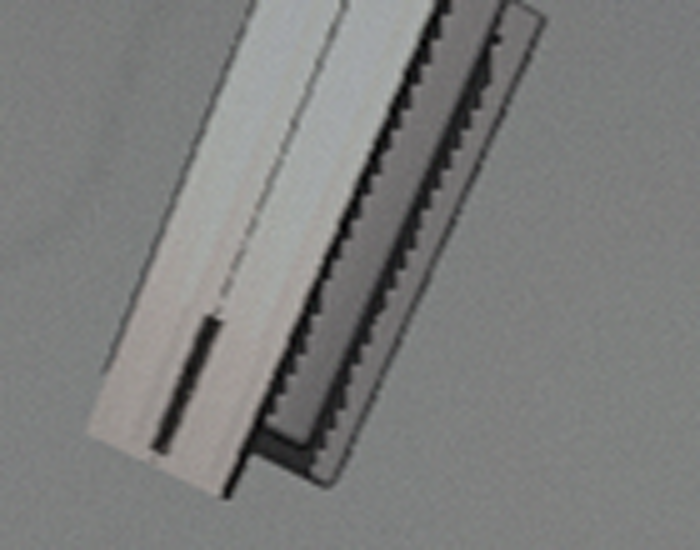

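View pics/w0stand.png

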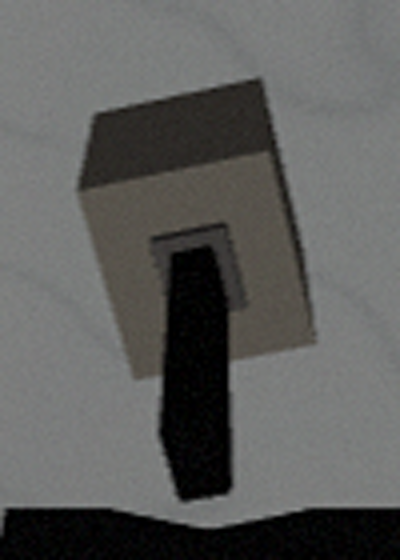

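View pics/s0.png

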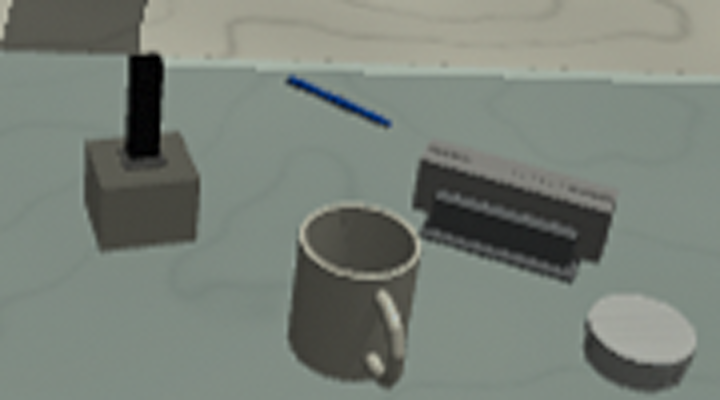

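View pics/sd0.png

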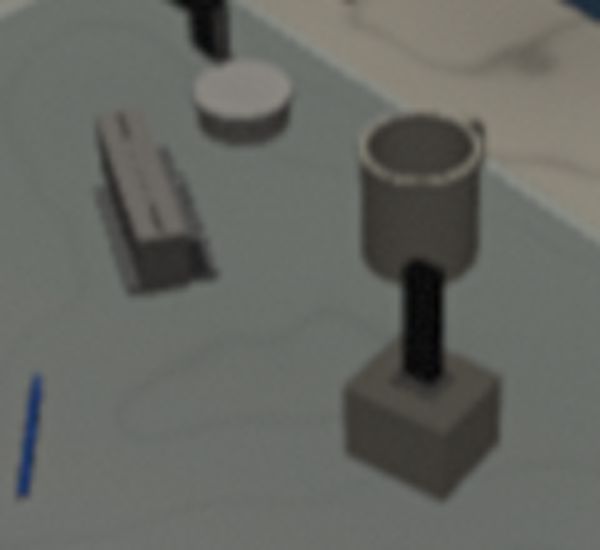

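Run:
```python
from h import *
p=px2w("wrist0",[(220,247.5),(267,237.5),(279,285.7),(233.75,295)],.065)
print(p.round(4)); print(p.mean(0),[np.linalg.norm(p[i]-p[(i+1)%4]).round(4) for i in range(4)])
d=p[0]-p[3]+p[1]-p[2];print(np.degrees(np.arctan2(-d[0],d[1])))
q=px2w("wrist0",[(207.6,86.4),(235,99.4),(233,63.6),(221.6,90.4)],.063)
print(q.round(4),np.linalg.norm(q[0]-q[1]),np.linalg.norm(q[2]-q[3]))
for n,uv in [("scene0",[(264,205)]) ,]: print(px2w(n,uv,.065))
```

```text
[[ 0.5116 -0.0965  0.065 ]
 [ 0.5685 -0.083   0.065 ]
 [ 0.5849 -0.1508  0.065 ]
 [ 0.5271 -0.1649  0.065 ]]
[ 0.54802261 -0.12379609  0.065     ] [np.float64(0.0585), np.float64(0.0698), np.float64(0.0595), np.float64(0.0701)]
13.151676087463732
[[0.5047 0.0881 0.063 ]
 [0.5326 0.0753 0.063 ]
 [0.5312 0.1097 0.063 ]
 [0.519  0.0842 0.063 ]] 0.03075409704948776 0.02832384016781794
[[ 0.52653539 -0.12516218  0.065     ]]
```

Run:
```python
from h import *
for n,(x0,y0,x1,y1),s in [("scene0",(230,170,410,270),4),("side0",(180,100,300,210),5),("wrist0",(190,0,330,340),1)]:
    im=cv2.imread(f"pics/{n}.png");im=im[y0:y1,x0:x1];im=cv2.resize(im,None,fx=s,fy=s,interpolation=cv2.INTER_CUBIC)
    def dr(c,yaw,pts,col):
        Rz=R.from_euler('z',yaw,degrees=True).as_matrix()
        P=np.array(pts,float)/1000@Rz.T+np.array(c)
        for u in w2px(n,P): cv2.circle(im,tuple(int(v) for v in ((u-(x0,y0)+.5)*s)),2,col,-1)
    dr((.548,-.124,.01),13.2,[(a,b,c) for a in(-30,30) for b in(-35,35) for c in (0,55)]+[(a,b,139) for a in(-7,7) for b in(-11,11)],(0,0,255))
    dr((.5475,.142,.01),-25.5,[(a,b,53) for a in(-15,15) for b in(-67,67)]+[(0,b,53) for b in(-64,-36,36,64)]+[(27,67,33),(27,-67,33)],(0,255,0))
    cv2.imwrite(f"pics/ov_{n}.png",im)
print(px2w("scene0",[(211,261),(320,260),(390,262)],.01))
```

```text
[[ 0.70555523 -0.25584108  0.01      ]
 [ 0.68745616  0.02227411  0.01      ]
 [ 0.68553447  0.20186262  0.01      ]]
```

View pics/ov_scene0.png

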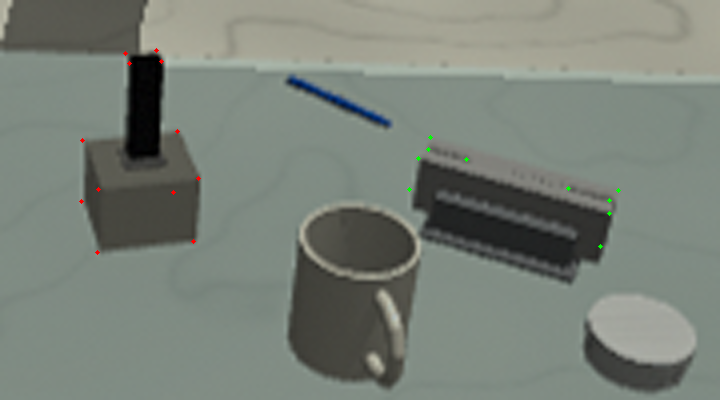

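View pics/ov_side0.png

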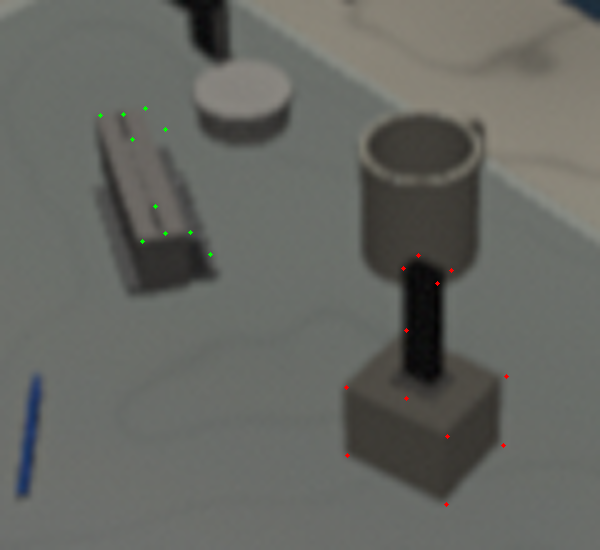

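Call:
apply_moves --pt "-0.5 -31 0 0 0 3.3 0" --pt "-0.5 -31 0 0 0 3.3 0" --pt "-0.5 -31 -30 0 0 3.3 0" --pt "-0.5 -31 -35 0 0 3.3 0" --pt "0 0 0 0 0 0 0" --pt "0 0 0 0 0 0 0" --grip_force 60

```text
time: 0.9
ee_pos: [0.548, -0.1237, 0.1838]
tcp_rot: [180.0, -0.0, 103.1]
wrist_force: [-0.2, 0.1, 0.2]
opening: 0.0859
```

Run:
```python
from h import *
snap("wrist","w1");o=get_obs();print(o['ee_pos'],o['tcp_rot'],o['time'])
snap("side","sd1"); crop("side",0,0,1,1,1,"x") if 0 else None
crop("sd1",180,60,330,210,4,"sd1c")
```

```text
[ 0.54837256 -0.12351517  0.18437069] [1.79933379e+02 2.13535792e-02 1.03188959e+02] 0.95
```

View pics/w1.png

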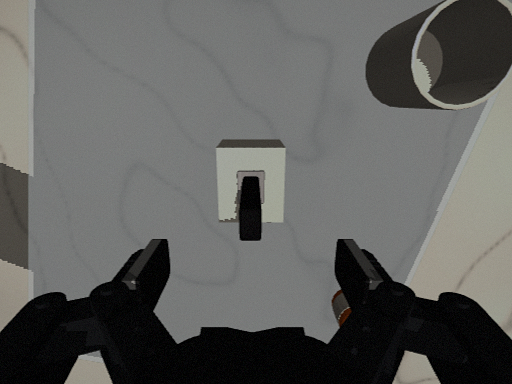

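View pics/sd1c.png

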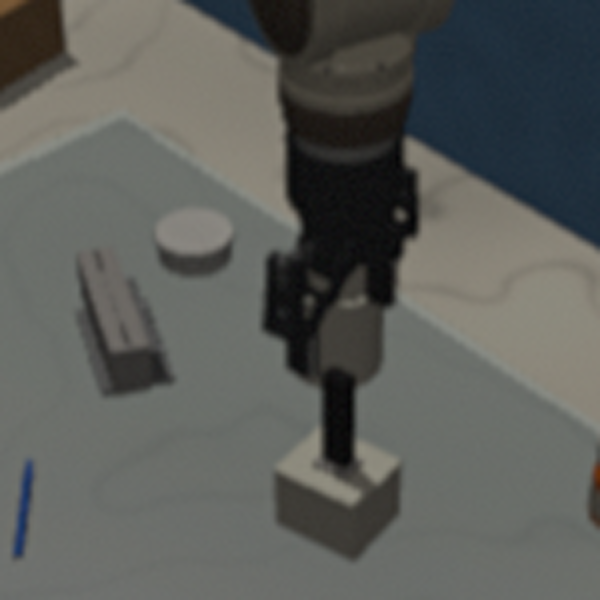

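Run:
```python
from h import *
crop("w1",200,130,310,250,5,"w1c")
Rz=R.from_euler('z',13.2,degrees=True).as_matrix()
P=np.array([(a,b,139) for a in(-7,7) for b in(-11,11)]+[(a,b,55) for a in(-30,30) for b in(-35,35)])/1000@Rz.T+(.548,-.124,.01)
print(w2px("w1",P).round(1))
```

```text
[[240.3 242.8]
 [239.9 210.2]
 [262.6 242.8]
 [263.  210.2]
 [219.4 222.8]
 [216.7 148.3]
 [283.5 222.8]
 [286.1 148.3]]
```

View pics/w1c.png

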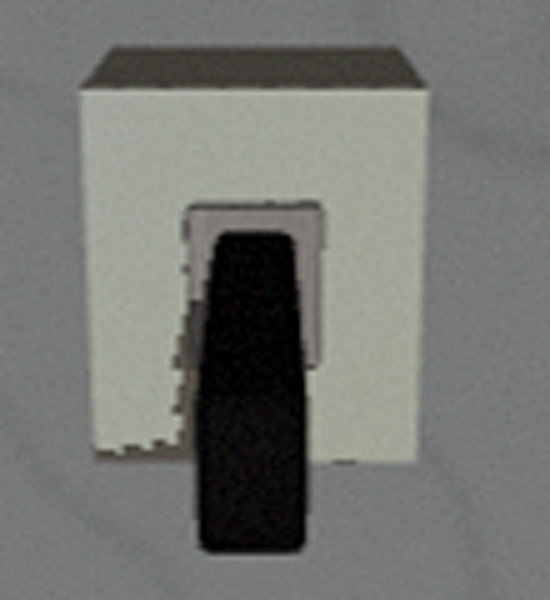

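Call:
apply_moves --pt "-0.5 1 -21 0 0 0 0" --pt "0 0 -21 0 0 0 0" --pt "0 0 -21 0 0 0 0" --pt "0 0 -20 0 0 0 0" --pt "0 0 0 0 0 0 0.5" --pt "0 0 0 0 0 0 1" --pt "0 0 0 0 0 0 1" --pt "0 0 0 0 0 0 1" --pt "0 0 0 0 0 0 1" --pt "0 0 0 0 0 0 1" --pt "0 0 0 0 0 0 1" --grip_force 80

```text
time: 2.38
ee_pos: [0.5479, -0.1231, 0.1011]
tcp_rot: [179.9, 0.0, 103.2]
wrist_force: [-0.2, 0.3, 5.1]
opening: 0.0128
```

Call:
apply_moves --pt "0 0 10 0 0 0 1" --pt "0 0 30 0 0 0 1" --pt "0 0 40 0 0 0 1" --pt "-5 40 10 0 0 -9 1" --pt "-5 40 0 0 0 -10 1" --pt "-5 40 0 0 0 -10 1" --pt "-5 35 0 0 0 -9.5 1" --pt "0 0 0 0 0 0 1" --pt "0 0 0 0 0 0 1" --grip_force 100

```text
time: 3.5
ee_pos: [0.5275, 0.0318, 0.1905]
tcp_rot: [180.0, 0.0, 64.8]
wrist_force: [-0.1, -0.4, -0.9]
opening: 0.0129
```

Run:
```python
from h import *
o=get_obs();print(o['ee_pos'],o['tcp_rot'],o['wrist_force'],o['torque'],o['opening'])
snap("wrist","w2");snap("side","sd2");snap("scene","s2")
crop("sd2",180,40,330,190,4,"sd2c")
crop("s2",260,120,410,260,4,"s2c")
```

```text
[0.52754481 0.03175259 0.19045569] [1.79991686e+02 1.37617558e-02 6.48337555e+01] [-0.09899838 -0.35710792 -0.8752544 ] [-0.04023479  0.01077699 -0.02223394] 0.012864543859066754
```

View pics/w2.png

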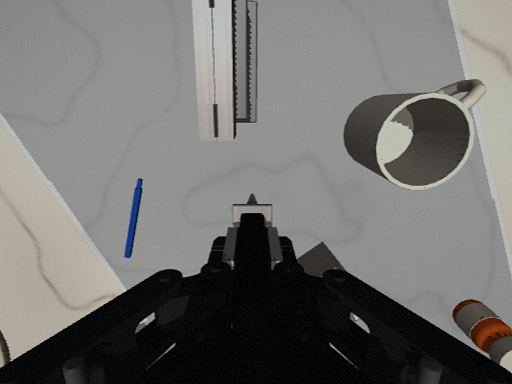

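View pics/sd2c.png

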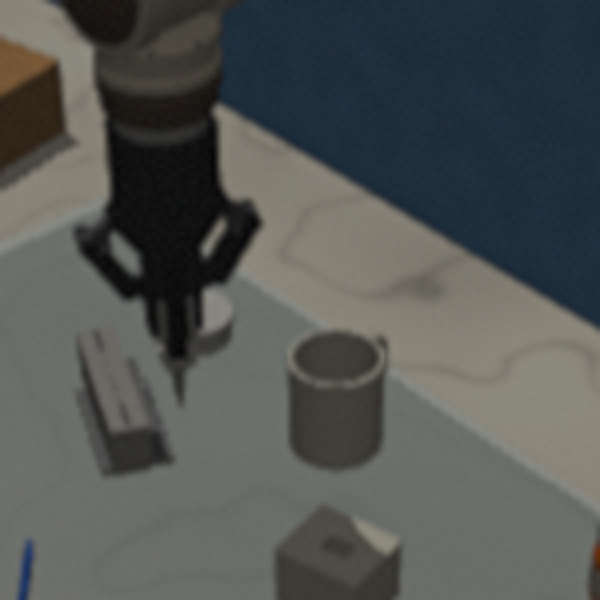

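View pics/s2c.png

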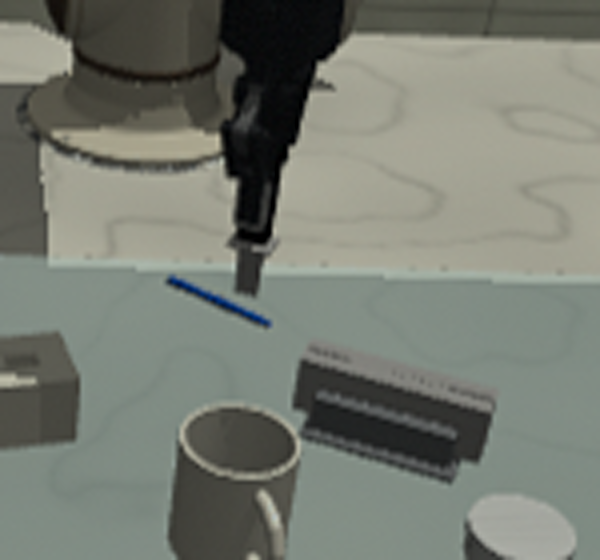

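Run:
```python
from h import *
crop("w2",180,0,280,145,4,"w2c"); crop("w2",220,180,290,260,7,"w2t")
```

```text
(no output)
```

View pics/w2c.png

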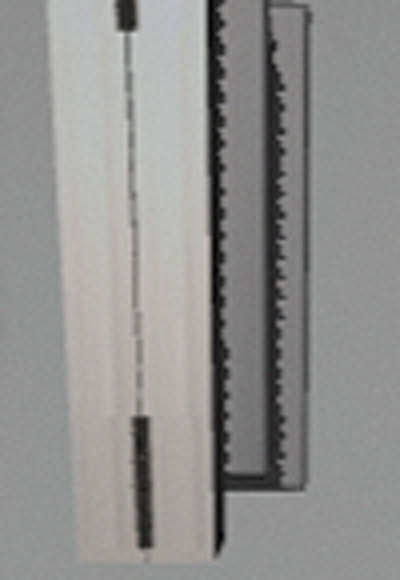

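View pics/w2t.png

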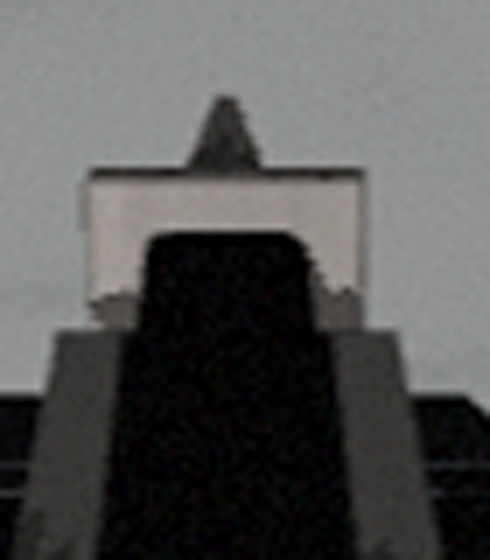

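Run:
```python
from h import *
px=np.array([(145,547),(140,417),(126,30),(79,562),(215,558)])/4+(180,0)
q=px2w("w2",px,.063);print(q.round(4))
v=q[2]-q[1];print("len R",np.linalg.norm(q[0]-q[1]),"between inner",np.linalg.norm(v),"yaw",np.degrees(np.arctan2(-v[0],v[1])), "full",np.degrees(np.arctan2(-(q[2]-q[0])[0],(q[2]-q[0])[1])))
o=get_obs();Rm=R.from_euler('xyz',o['tcp_rot'],degrees=True).as_matrix()
for x in(0,8,10):
  for zz in (.072,.076,.08): print(x,zz,w2px("w2",o['ee_pos']+Rm@np.array([x/1000,0,zz])).round(1))
```

```text
[[0.5187 0.0845 0.063 ]
 [0.5303 0.1095 0.063 ]
 [0.5611 0.1749 0.063 ]
 [0.504  0.0878 0.063 ]
 [0.5316 0.0758 0.063 ]]
len R 0.02751627150973766 between inner 0.07226464776660213 yaw -25.172495404574775 full -25.134838855046656
0 0.072 [[251.  206.3]]
0 0.076 [[251.  204.4]]
0 0.08 [[251.  202.6]]
8 0.072 [[251.  196.1]]
8 0.076 [[251.  194.4]]
8 0.08 [[251.  192.7]]
10 0.072 [[251.  193.5]]
10 0.076 [[251.  191.8]]
10 0.08 [[251.  190.2]]
```

Call:
apply_moves --pt "-1 22 0 0 0 0 1" --pt "-1.5 22 -12 0 0 0 1" --pt "-1.5 21.5 -16 0 0 0 1" --pt "0 0 -12 0 0 0 1" --pt "0 0 0 0 0 0 1" --pt "0 0 0 0 0 0 1"

```text
time: 4.4
ee_pos: [0.5238, 0.0967, 0.1508]
tcp_rot: [180.0, -0.0, 64.6]
wrist_force: [0.5, -0.2, -0.6]
opening: 0.0127
```

Run:
```python
from h import *
o=get_obs();print(o['ee_pos'],o['tcp_rot'],o['wrist_force'],o['torque'],o['opening'])
snap("wrist","w3")
crop("w3",210,40,300,240,3,"w3c");crop("w3",225,160,285,220,10,"w3t")
```

```text
[0.52379311 0.09666554 0.15083824] [ 1.79969076e+02 -1.11838748e-02  6.46480570e+01] [ 0.49647494 -0.24987448 -0.55943981] [ 0.04546789  0.004336   -0.03298604] 0.012708138178146406
```

View pics/w3c.png

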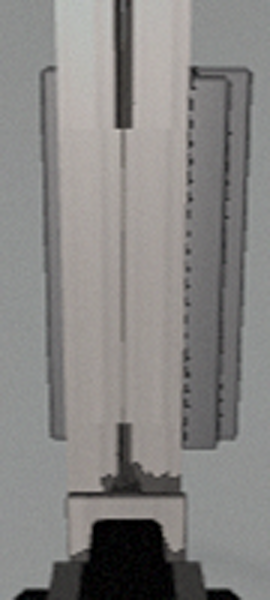

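View pics/w3t.png

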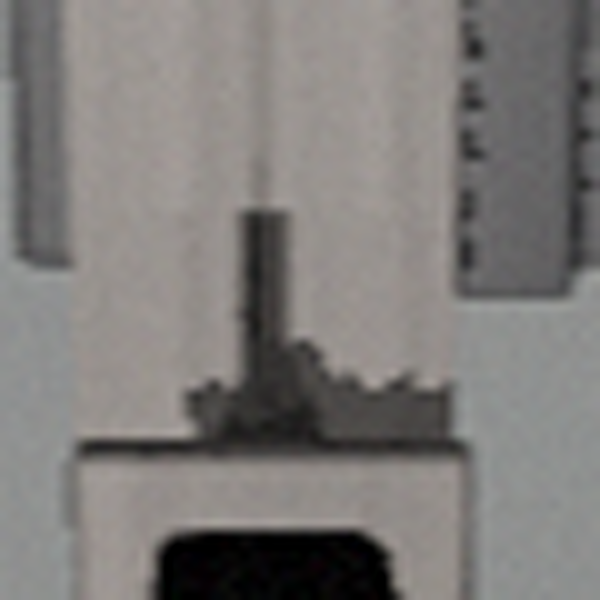

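Call:
apply_moves --pt "-0.4 0.2 -5 0 0 0.2 1" --pt "0 0 -5 0 0 0 1" --pt "0 0 -1.5 0 0 0 1" --pt "0 0 0 0 0 0 1"

```text
time: 4.95
ee_pos: [0.523, 0.0977, 0.1386]
tcp_rot: [-180.0, 0.0, 64.9]
wrist_force: [0.4, 0.6, -0.8]
opening: 0.0126
```

Run:
```python
from h import *
o=get_obs();print(o['ee_pos'],o['tcp_rot'],o['wrist_force'],o['torque'],o['opening'])
snap("wrist","w4");snap("side","sd4")
crop("w4",225,160,285,220,10,"w4t");crop("sd4",190,80,260,160,8,"sd4t")
```

```text
[0.52302989 0.09768622 0.13864884] [-1.79991223e+02  1.04650839e-02  6.49037574e+01] [ 0.36182579  0.61237902 -0.7517392 ] [-0.01898543  0.00630147 -0.02251628] 0.012582860716444549
```

View pics/w4t.png

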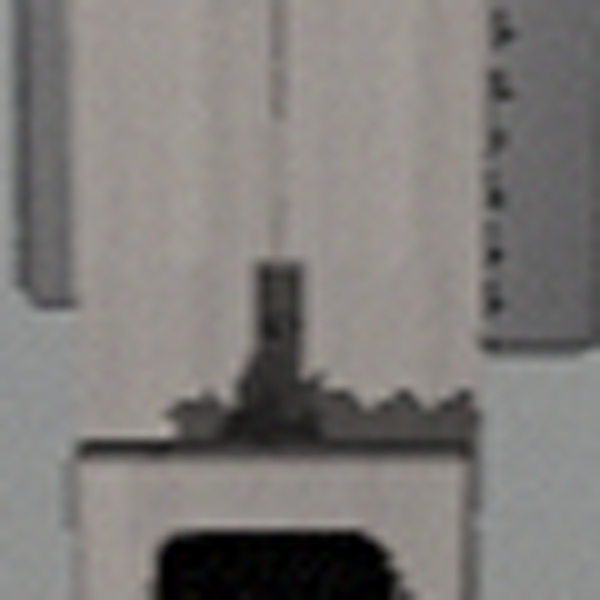

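View pics/sd4t.png

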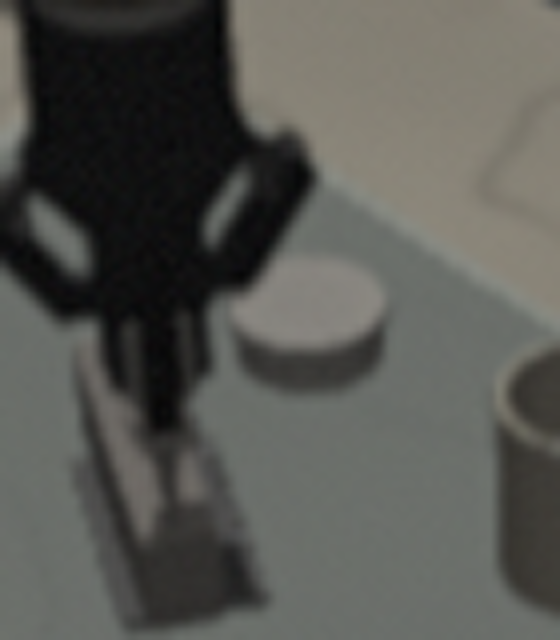

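Call:
apply_moves --pt "0.2 -0.1 -1 0 0 0 1" --pt "0 0 -1 0 0 0 1" --pt "0 0 0 0 0 0 1" --pt "0 0 0 0 0 0 1"

```text
time: 5.55
ee_pos: [0.5234, 0.0976, 0.1368]
tcp_rot: [180.0, -0.0, 64.9]
wrist_force: [1.5, -0.9, -0.4]
opening: 0.0127
```

Call:
apply_moves --pt "0 0 -0.5 0 0 0 1" --pt "0 0 -0.5 0 0 0 1" --pt "0 0 0 0 0 0 1"

```text
time: 5.92
ee_pos: [0.5234, 0.0976, 0.1359]
tcp_rot: [180.0, -0.0, 64.9]
wrist_force: [0.6, -0.8, 0.1]
opening: 0.0132
```

Call:
apply_moves --pt "0 0 -0.5 0 0 0 1" --pt "0 0 -0.5 0 0 0 1" --pt "0 0 0 0 0 0 1"

```text
time: 6.3
ee_pos: [0.5234, 0.0976, 0.1352]
tcp_rot: [180.0, -0.0, 64.9]
wrist_force: [-0.2, -0.1, 4.8]
opening: 0.0132
```

Call:
apply_moves --pt "-0.1 0.05 -0.5 0 0 0 1" --pt "-0.1 0.05 -0.5 0 0 0 1" --pt "0 0 0 0 0 0 1"

```text
time: 6.68
ee_pos: [0.5233, 0.0977, 0.1347]
tcp_rot: [179.9, -0.0, 64.9]
wrist_force: [-0.6, -0.1, 8.9]
opening: 0.0128
```

Call:
apply_moves --pt "-0.1 0.05 -0.5 0 0 0 1" --pt "-0.1 0.05 -0.5 0 0 0 1" --pt "0 0 0 0 0 0 1"

```text
time: 7.05
ee_pos: [0.5232, 0.0979, 0.1339]
tcp_rot: [179.9, -0.1, 64.9]
wrist_force: [-0.8, -0.1, 9.9]
opening: 0.0128
```

Call:
apply_moves --pt "-0.15 0.07 -0.5 0 0 0 1" --pt "-0.15 0.07 -0.5 0 0 0 1" --pt "-0.15 0.07 -0.5 0 0 0 1" --pt "0 0 0 0 0 0 1"

```text
time: 7.55
ee_pos: [0.5228, 0.0982, 0.132]
tcp_rot: [179.9, -0.1, 64.9]
wrist_force: [0.6, 0.4, 6.0]
opening: 0.0128
```

Call:
apply_moves --pt "-0.1 0.05 -0.5 0 0 0 1" --pt "-0.05 0.03 -0.5 0 0 0 1" --pt "0 0 0 0 0 0 1"

```text
time: 7.92
ee_pos: [0.5227, 0.0982, 0.1309]
tcp_rot: [179.9, -0.0, 64.9]
wrist_force: [0.3, -1.3, 6.1]
opening: 0.0133
```

Run:
```python
from h import *
o=get_obs();print(o['ee_pos'],o['tcp_rot'],o['wrist_force'],o['torque'],o['opening'])
snap("wrist","w5")
crop("w5",210,0,300,220,3,"w5c");crop("w5",225,150,285,220,10,"w5t")
```

```text
[0.5226704  0.09819195 0.13088096] [ 1.79942344e+02 -4.90153632e-02  6.48985127e+01] [ 0.34768775 -1.32109935  6.09673774] [-0.02228877 -0.17594581 -0.06359854] 0.013304425229961708
```

View pics/w5c.png

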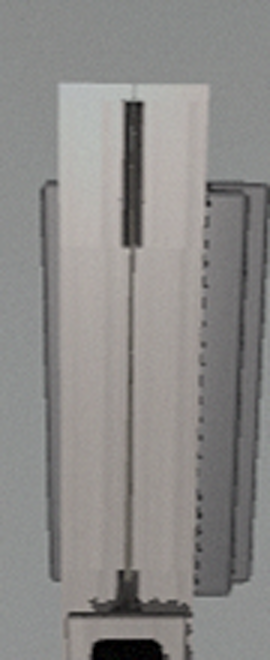

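View pics/w5t.png

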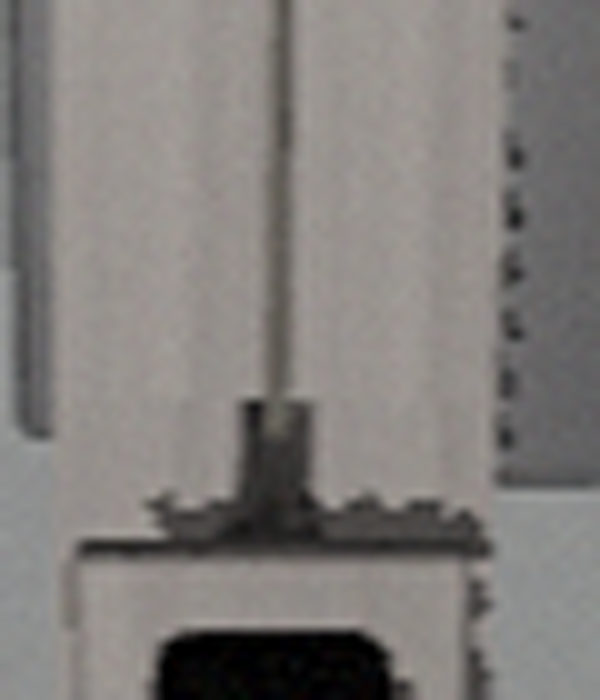

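Call:
apply_moves --pt "0 0 3 0 0 0 1" --pt "0 0 5 0 0 0 1" --pt "0 0 12 0 0 0 1" --pt "14 30 0 0 0 0 1" --pt "14 30 0 0 0 0 1" --pt "15 30.2 0 0 0 0 1" --pt "0 0 -8 0 0 0 1" --pt "0 0 0 0 0 0 1" --pt "0 0 0 0 0 0 1"

```text
time: 9.1
ee_pos: [0.565, 0.1875, 0.1426]
tcp_rot: [-180.0, 0.0, 64.9]
wrist_force: [-0.2, -0.1, -0.4]
opening: 0.0127
```

Run:
```python
from h import *
o=get_obs();print(o['ee_pos'],o['tcp_rot'],o['wrist_force'],o['torque'],o['opening'])
snap("wrist","w6")
crop("w6",225,150,285,220,10,"w6t")
snap("scene","s6");crop("s6",300,130,400,260,5,"s6c")
```

```text
[0.56498468 0.18753612 0.14259012] [-1.79993079e+02  1.04044970e-02  6.48594957e+01] [-0.22120664 -0.12197087 -0.37810278] [-0.00635466 -0.00389502  0.01891741] 0.012748772110276238
```

View pics/w6t.png

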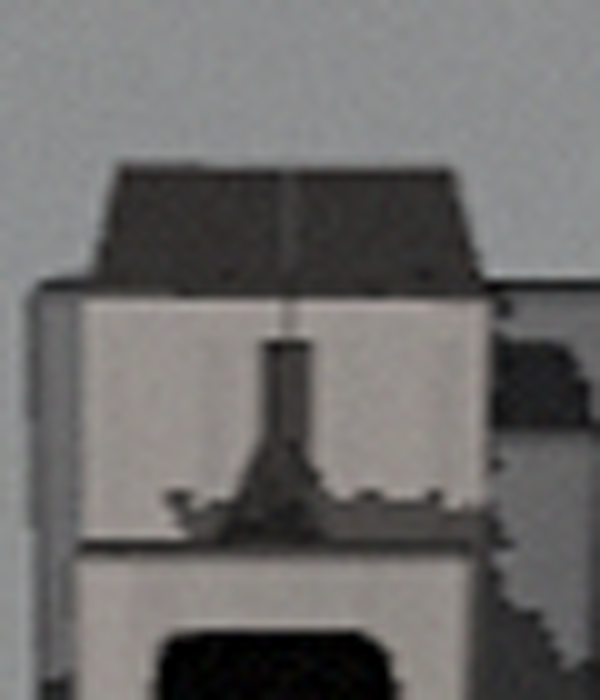

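View pics/s6c.png

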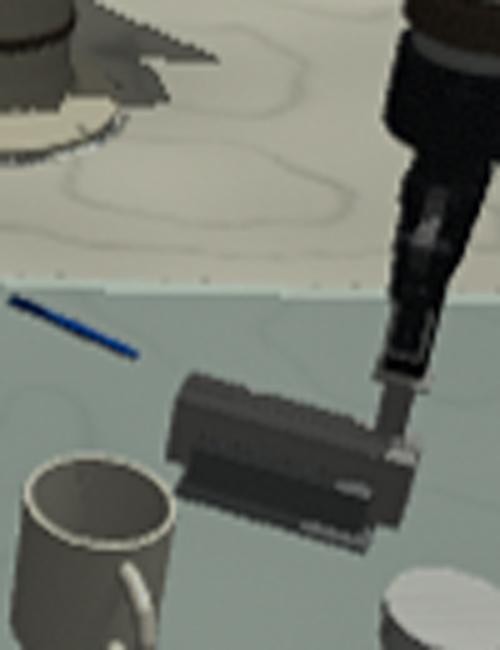

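Call:
apply_moves --pt "0.8 -0.4 -1 0 0 0 1" --pt "0 0 -2 0 0 0 1" --pt "0 0 0 0 0 0 1" --pt "0 0 0 0 0 0 1"

```text
time: 9.7
ee_pos: [0.5661, 0.1879, 0.1393]
tcp_rot: [-180.0, 0.0, 64.9]
wrist_force: [0.5, 0.3, -0.6]
opening: 0.0127
```

Run:
```python
from h import *
o=get_obs();print(o['ee_pos'],o['tcp_rot'],o['wrist_force'],o['torque'],o['opening'])
snap("wrist","w7")
crop("w7",225,150,285,220,10,"w7t")
```

```text
[0.5660646  0.18789351 0.13925659] [-1.79995826e+02  3.13083695e-03  6.49021663e+01] [ 0.47313477  0.2556892  -0.57097029] [0.05141742 0.00198705 0.0146013 ] 0.012717576186806098
```

View pics/w7t.png

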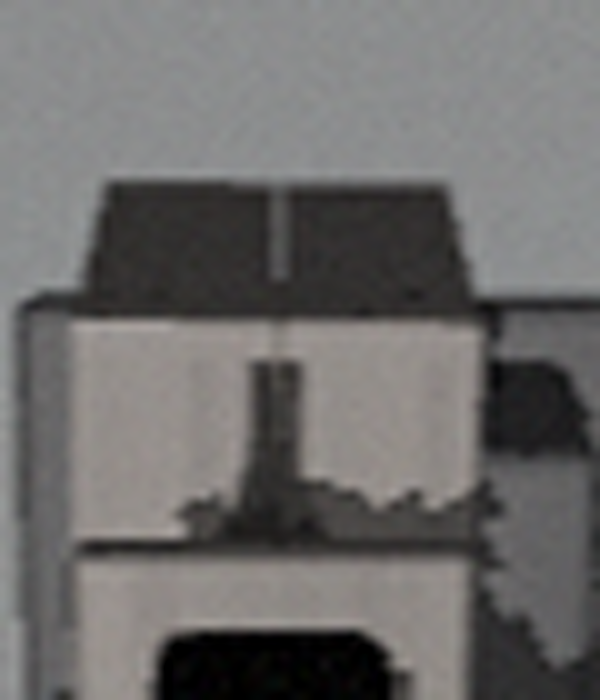

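Call:
apply_moves --pt "0 0 -1.5 0 0 0 1" --pt "0 0 -1 0 0 0 1" --pt "0 0 -0.5 0 0 0 1" --pt "0 0 -0.5 0 0 0 1" --pt "0 0 0 0 0 0 1"

```text
time: 10.38
ee_pos: [0.5661, 0.1879, 0.1358]
tcp_rot: [180.0, -0.0, 64.9]
wrist_force: [1.5, 0.1, -0.9]
opening: 0.0132
```

Call:
apply_moves --pt "0 0 -0.5 0 0 0 1" --pt "-0.05 0 -0.5 0 0 0 1" --pt "0 0 0 0 0 0 1"

```text
time: 10.75
ee_pos: [0.5662, 0.1879, 0.1351]
tcp_rot: [180.0, -0.0, 64.9]
wrist_force: [-0.3, -0.3, 1.4]
opening: 0.0124
```

Call:
apply_moves --pt "-0.1 0.05 -0.5 0 0 0 1" --pt "-0.1 0.05 -0.5 0 0 0 1" --pt "0 0 0 0 0 0 1"

```text
time: 11.12
ee_pos: [0.5661, 0.1881, 0.1344]
tcp_rot: [180.0, -0.0, 64.9]
wrist_force: [0.3, 0.6, 5.6]
opening: 0.0127
```

Call:
apply_moves --pt "-0.12 0.06 -0.5 0 0 0 1" --pt "-0.12 0.06 -0.5 0 0 0 1" --pt "0 0 0 0 0 0 1"

```text
time: 11.5
ee_pos: [0.566, 0.1882, 0.1339]
tcp_rot: [179.9, -0.1, 64.9]
wrist_force: [-0.8, -0.2, 7.4]
opening: 0.013
```

Call:
apply_moves --pt "-0.12 0.06 -0.5 0 0 0 1" --pt "-0.12 0.06 -0.5 0 0 0 1" --pt "0 0 0 0 0 0 1"

```text
time: 11.88
ee_pos: [0.5658, 0.1884, 0.1331]
tcp_rot: [179.9, -0.1, 64.9]
wrist_force: [-0.1, -0.3, 9.0]
opening: 0.0131
```

Call:
apply_moves --pt "-0.12 0.06 -0.5 0 0 0 1" --pt "-0.12 0.06 -0.5 0 0 0 1" --pt "0 0 0 0 0 0 1"

```text
time: 12.25
ee_pos: [0.5656, 0.1885, 0.1316]
tcp_rot: [179.9, -0.1, 64.9]
wrist_force: [0.6, 0.5, 6.5]
opening: 0.0131
```

Call:
apply_moves --pt "-0.08 0.04 -0.5 0 0 0 1" --pt "-0.08 0.04 -0.5 0 0 0 1" --pt "-0.06 0.03 -0.5 0 0 0 1" --pt "0 0 0 0 0 0 1"

```text
time: 12.75
ee_pos: [0.5654, 0.1886, 0.1301]
tcp_rot: [179.9, -0.1, 64.9]
wrist_force: [0.4, 0.2, 6.7]
opening: 0.013
```

Call:
apply_moves --pt "-0.06 0.03 -0.5 0 0 0 1" --pt "-0.06 0.03 -0.5 0 0 0 1" --pt "-0.06 0.03 -0.5 0 0 0 1" --pt "0 0 0 0 0 0 1"

```text
time: 13.25
ee_pos: [0.5653, 0.1887, 0.1286]
tcp_rot: [179.9, -0.1, 64.9]
wrist_force: [-0.5, -1.1, 6.1]
opening: 0.0131
```

Call:
apply_moves --pt "-0.06 0.03 -0.5 0 0 0 1" --pt "-0.06 0.03 -0.5 0 0 0 1" --pt "-0.06 0.03 -0.5 0 0 0 1" --pt "-0.06 0.03 -0.5 0 0 0 1" --pt "0 0 0 0 0 0 1"

```text
time: 13.88
ee_pos: [0.565, 0.1888, 0.1266]
tcp_rot: [179.9, -0.1, 64.9]
wrist_force: [0.9, -0.4, 5.1]
opening: 0.0134
```

Run:
```python
from h import *
o=get_obs();print(o['ee_pos'],o['tcp_rot'],o['wrist_force'],o['torque'],o['opening'])
snap("wrist","w8");crop("w8",225,150,285,220,10,"w8t")
```

```text
[0.56500884 0.18879585 0.12659163] [ 1.79919772e+02 -6.62919659e-02  6.49009907e+01] [ 0.91146488 -0.41099232  5.08542077] [-0.01422453 -0.24371728 -0.01319657] 0.013362219002726291
```

View pics/w8t.png

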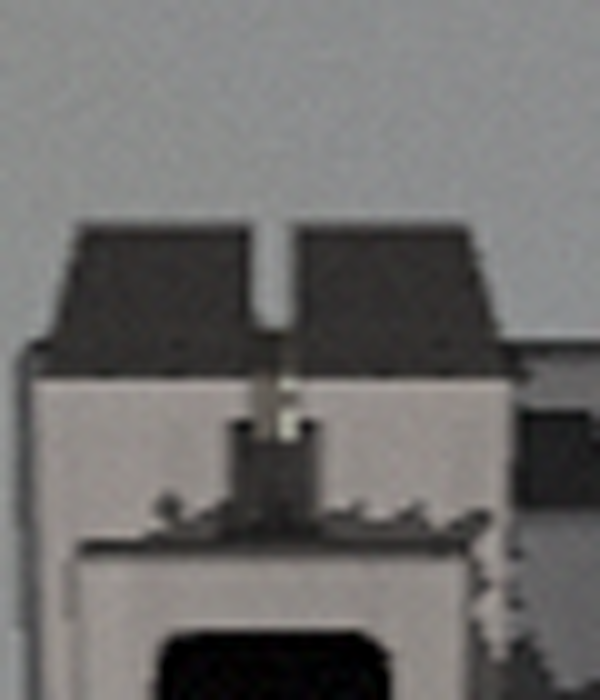

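Call:
apply_moves --pt "0 0 5 0 0 0 1" --pt "0 0 9 0 0 0 1" --pt "0 0 10 0 0 0 1" --pt "-14 -30 0 0 0 0 1" --pt "-14 -30 0 0 0 0 1" --pt "-14.3 -30.6 0 0 0 0 1" --pt "0 0 -10 0 0 0 1" --pt "0 0 0 0 0 0 1" --pt "0 0 0 0 0 0 1"

```text
time: 15.05
ee_pos: [0.5224, 0.0987, 0.1398]
tcp_rot: [-180.0, -0.0, 64.9]
wrist_force: [0.6, -0.1, -2.3]
opening: 0.0129
```

Run:
```python
from h import *
o=get_obs();print(o['ee_pos'],o['tcp_rot'],o['wrist_force'],o['torque'],o['opening'])
snap("wrist","w9");crop("w9",225,150,285,220,10,"w9t");crop("w9",210,0,300,200,3,"w9c")
```

```text
[0.52240337 0.0987225  0.13984184] [-1.79987790e+02 -2.65597865e-03  6.49426338e+01] [ 0.5776914  -0.05958521 -2.32062177] [ 0.0356802   0.00502795 -0.01708819] 0.012877917239173382
```

View pics/w9t.png

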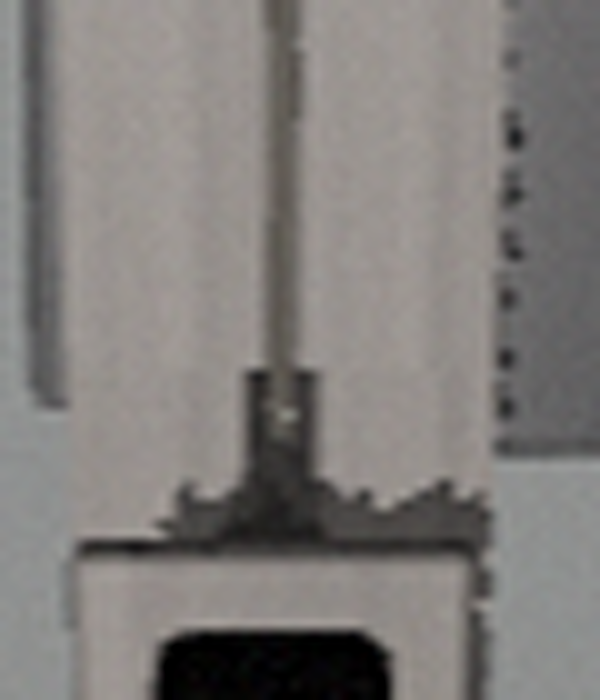

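View pics/w9c.png

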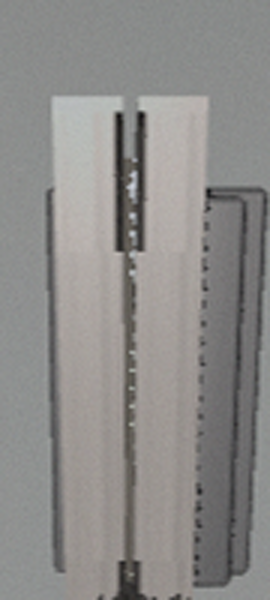

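Call:
apply_moves --pt "0.3 -0.2 -3 0 0 0 1" --pt "0 0 -2.5 0 0 0 1" --pt "0 0 -1.5 0 0 0 1" --pt "0 0 -0.5 0 0 0 1" --pt "0 0 -0.5 0 0 0 1" --pt "0 0 0 0 0 0 1"

```text
time: 15.85
ee_pos: [0.5226, 0.0979, 0.132]
tcp_rot: [180.0, -0.0, 64.9]
wrist_force: [0.4, -0.3, 1.7]
opening: 0.0129
```

Call:
apply_moves --pt "-0.05 0.02 -0.5 0 0 0 1" --pt "-0.05 0.03 -0.5 0 0 0 1" --pt "-0.05 0.03 -0.5 0 0 0 1" --pt "0 0 0 0 0 0 1"

```text
time: 16.35
ee_pos: [0.5226, 0.098, 0.1307]
tcp_rot: [180.0, -0.0, 64.9]
wrist_force: [0.9, -0.4, 4.9]
opening: 0.0129
```

Call:
apply_moves --pt "-0.06 0.03 -0.5 0 0 0 1" --pt "-0.06 0.03 -0.5 0 0 0 1" --pt "-0.06 0.03 -0.5 0 0 0 1" --pt "-0.06 0.03 -0.5 0 0 0 1" --pt "0 0 0 0 0 0 1"

```text
time: 16.98
ee_pos: [0.5224, 0.0981, 0.1289]
tcp_rot: [180.0, -0.0, 64.9]
wrist_force: [1.3, -0.4, 5.7]
opening: 0.0128
```

Call:
apply_moves --pt "-0.06 0.03 -0.5 0 0 0 1" --pt "-0.06 0.03 -0.5 0 0 0 1" --pt "-0.06 0.03 -0.5 0 0 0 1" --pt "-0.06 0.03 -0.5 0 0 0 1" --pt "0 0 0 0 0 0 1"

```text
time: 17.6
ee_pos: [0.5221, 0.0983, 0.1269]
tcp_rot: [179.9, -0.0, 64.9]
wrist_force: [-0.0, -0.7, 5.7]
opening: 0.0129
```

Call:
apply_moves --pt "-0.06 0.03 -0.5 0 0 0 1" --pt "-0.06 0.03 -0.5 0 0 0 1" --pt "-0.06 0.03 -0.5 0 0 0 1" --pt "-0.06 0.03 -0.5 0 0 0 1" --pt "0 0 0 0 0 0 1"

```text
time: 18.23
ee_pos: [0.5219, 0.0984, 0.1249]
tcp_rot: [179.9, -0.0, 64.9]
wrist_force: [1.5, -1.1, 5.9]
opening: 0.0129
```

Call:
apply_moves --pt "-0.05 0.02 -0.5 0 0 0 1" --pt "-0.05 0.02 -0.5 0 0 0 1" --pt "-0.05 0.02 -0.5 0 0 0 1" --pt "-0.05 0.02 -0.5 0 0 0 1" --pt "0 0 0 0 0 0 1"

```text
time: 18.85
ee_pos: [0.5217, 0.0985, 0.1229]
tcp_rot: [180.0, -0.0, 64.9]
wrist_force: [0.1, -1.0, 6.2]
opening: 0.013
```

Call:
apply_moves --pt "-0.06 0.03 -0.5 0 0 0 1" --pt "-0.06 0.03 -0.5 0 0 0 1" --pt "-0.06 0.03 -0.5 0 0 0 1" --pt "-0.06 0.03 -0.5 0 0 0 1" --pt "0 0 0 0 0 0 1"

```text
time: 19.48
ee_pos: [0.5215, 0.0986, 0.1209]
tcp_rot: [179.9, -0.0, 64.9]
wrist_force: [0.5, 0.4, 6.1]
opening: 0.0131
```

Run:
```python
from h import *
o=get_obs();print(o['ee_pos'],o['tcp_rot'],o['wrist_force'],o['torque'],o['opening'])
snap("wrist","w10");crop("w10",225,150,285,220,10,"w10t");crop("w10",210,0,300,200,3,"w10c")
```

```text
[0.52147445 0.09859826 0.12086729] [ 1.79949467e+02 -4.06849932e-02  6.48981882e+01] [0.54759658 0.44165078 6.09963078] [-0.0448387  -0.12835182 -0.04628343] 0.013076448445317563
```

View pics/w10t.png

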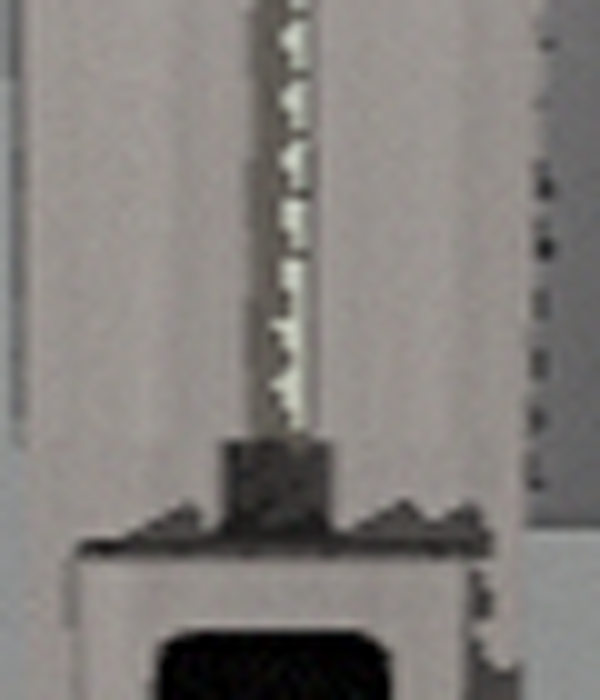

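View pics/w10c.png

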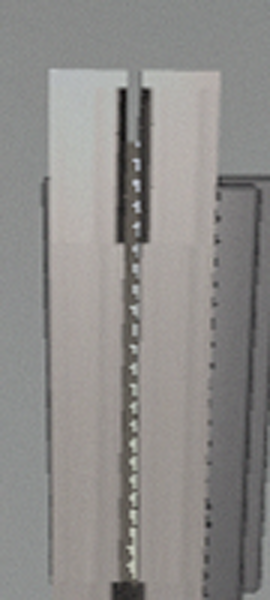

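Call:
apply_moves --pt "-0.06 0.03 -0.5 0 0 0 1" --pt "-0.06 0.03 -0.5 0 0 0 1" --pt "-0.06 0.03 -0.5 0 0 0 1" --pt "-0.06 0.03 -0.5 0 0 0 1" --pt "0 0 0 0 0 0 1"

```text
time: 20.15
ee_pos: [0.5213, 0.0987, 0.1189]
tcp_rot: [179.9, -0.0, 64.9]
wrist_force: [-0.0, -1.0, 4.6]
opening: 0.0128
```

Call:
apply_moves --pt "-0.06 0.03 -0.5 0 0 0 1" --pt "-0.06 0.03 -0.5 0 0 0 1" --pt "-0.06 0.03 -0.5 0 0 0 1" --pt "-0.06 0.03 -0.5 0 0 0 1" --pt "0 0 0 0 0 0 1"

```text
time: 20.78
ee_pos: [0.521, 0.0988, 0.1169]
tcp_rot: [179.9, -0.0, 64.9]
wrist_force: [1.3, 0.3, 6.7]
opening: 0.013
```

Call:
apply_moves --pt "0 0 5 0 0 0 1" --pt "0 0 12 0 0 0 1" --pt "0 0 14 0 0 0 1" --pt "14.5 30 0 0 0 0 1" --pt "14.5 30 0 0 0 0 1" --pt "15 30 0 0 0 0 1" --pt "0 0 -6 0 0 0 1" --pt "0 0 0 0 0 0 1" --pt "0 0 0 0 0 0 1"

```text
time: 21.9
ee_pos: [0.5644, 0.188, 0.1417]
tcp_rot: [-180.0, 0.0, 64.9]
wrist_force: [-0.3, 0.1, -0.9]
opening: 0.013
```

Run:
```python
from h import *
o=get_obs();print(o['ee_pos'],o['tcp_rot'],o['wrist_force'],o['torque'],o['opening'])
snap("wrist","w11");crop("w11",225,150,285,220,10,"w11t")
```

```text
[0.56440778 0.1880138  0.14166794] [-1.79998311e+02  4.42798428e-03  6.48579070e+01] [-0.28020654  0.1454489  -0.88044154] [-0.01844876 -0.01699497  0.012132  ] 0.013036442381199066
```

View pics/w11t.png

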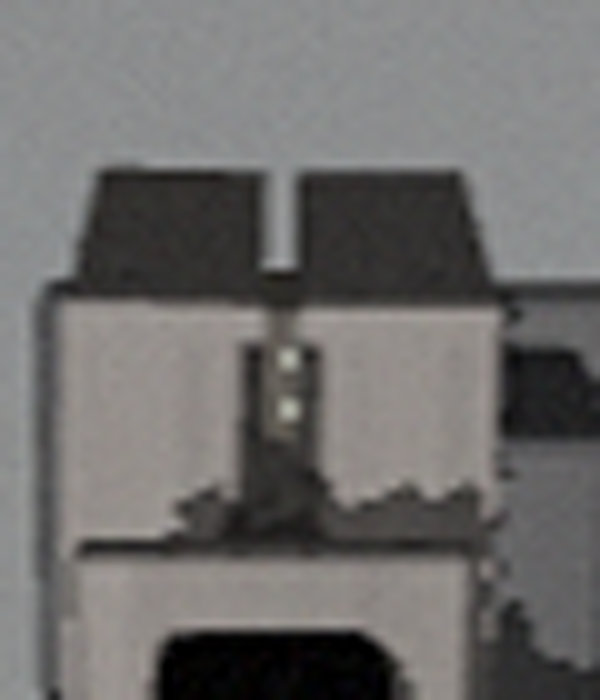

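Call:
apply_moves --pt "0.3 -0.15 -3 0 0 0 1" --pt "0 0 -4 0 0 0 1" --pt "0 0 -3 0 0 0 1" --pt "0 0 -1 0 0 0 1" --pt "0 0 0 0 0 0 1"

```text
time: 22.58
ee_pos: [0.565, 0.1885, 0.1302]
tcp_rot: [180.0, 0.0, 64.9]
wrist_force: [0.9, -0.6, -1.3]
opening: 0.013
```

Call:
apply_moves --pt "0 0 -0.5 0 0 0 1" --pt "0 0 -0.5 0 0 0 1" --pt "-0.05 0.02 -0.5 0 0 0 1" --pt "-0.05 0.02 -0.5 0 0 0 1" --pt "0 0 0 0 0 0 1"

```text
time: 23.2
ee_pos: [0.5651, 0.1886, 0.1284]
tcp_rot: [180.0, -0.0, 64.9]
wrist_force: [3.0, -1.7, 0.2]
opening: 0.0128
```

Call:
apply_moves --pt "0 0 -0.5 0 0 0 1" --pt "0 0 -0.5 0 0 0 1" --pt "-0.03 0.01 -0.5 0 0 0 1" --pt "-0.05 0.02 -0.5 0 0 0 1" --pt "0 0 0 0 0 0 1"

```text
time: 23.82
ee_pos: [0.565, 0.1887, 0.1266]
tcp_rot: [180.0, -0.0, 64.9]
wrist_force: [1.8, -0.1, 4.9]
opening: 0.013
```

Call:
apply_moves --pt "-0.06 0.03 -0.5 0 0 0 1" --pt "-0.06 0.03 -0.5 0 0 0 1" --pt "-0.06 0.03 -0.5 0 0 0 1" --pt "-0.06 0.03 -0.5 0 0 0 1" --pt "0 0 0 0 0 0 1"

```text
time: 24.45
ee_pos: [0.5646, 0.1887, 0.1242]
tcp_rot: [-180.0, 0.0, 64.9]
wrist_force: [2.5, -1.5, 2.8]
opening: 0.0127
```

Call:
apply_moves --pt "-0.06 0.03 -0.5 0 0 0 1" --pt "-0.06 0.03 -0.5 0 0 0 1" --pt "-0.06 0.03 -0.5 0 0 0 1" --pt "-0.06 0.03 -0.5 0 0 0 1" --pt "0 0 0 0 0 0 1"

```text
time: 25.08
ee_pos: [0.5643, 0.1889, 0.1222]
tcp_rot: [-180.0, 0.0, 64.9]
wrist_force: [3.9, -2.0, 2.4]
opening: 0.0126
```

Call:
apply_moves --pt "-0.06 0.03 -0.5 0 0 0 1" --pt "-0.06 0.03 -0.5 0 0 0 1" --pt "-0.06 0.03 -0.5 0 0 0 1" --pt "-0.06 0.03 -0.5 0 0 0 1" --pt "0 0 0 0 0 0 1"

```text
time: 25.7
ee_pos: [0.5641, 0.189, 0.1202]
tcp_rot: [-180.0, 0.0, 64.9]
wrist_force: [4.6, -1.1, 2.9]
opening: 0.0128
```

Run:
```python
from h import *
snap("wrist","w12");crop("w12",225,150,285,220,10,"w12t")
```

```text
(no output)
```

View pics/w12t.png

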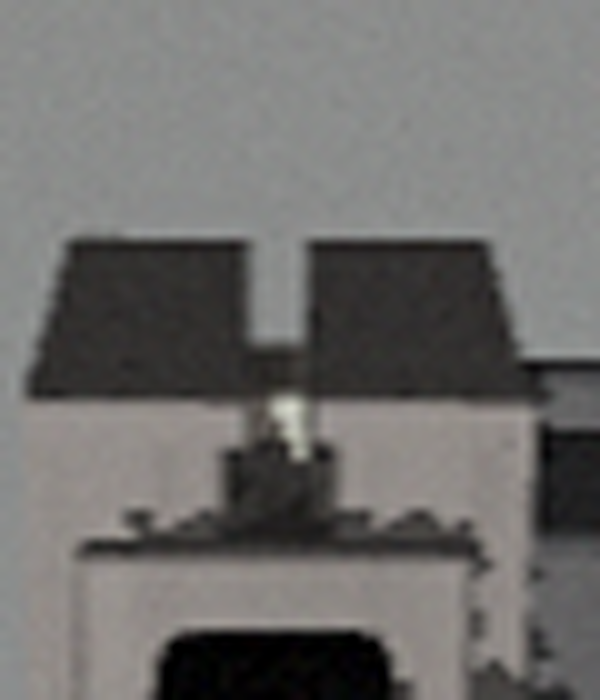

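Call:
apply_moves --pt "0 0 -0.5 0 0 0 1" --pt "-0.04 0.02 -0.5 0 0 0 1" --pt "-0.05 0.02 -0.5 0 0 0 1" --pt "-0.05 0.02 -0.5 0 0 0 1" --pt "0 0 0 0 0 0 1"

```text
time: 26.38
ee_pos: [0.5639, 0.1891, 0.1182]
tcp_rot: [-180.0, -0.0, 64.9]
wrist_force: [3.4, -1.7, 3.0]
opening: 0.0132
```

Call:
apply_moves --pt "-0.05 0.02 -0.5 0 0 0 1" --pt "-0.05 0.02 -0.5 0 0 0 1" --pt "-0.05 0.02 -0.5 0 0 0 1" --pt "-0.05 0.02 -0.5 0 0 0 1" --pt "0 0 0 0 0 0 1"

```text
time: 27.0
ee_pos: [0.5637, 0.1892, 0.1162]
tcp_rot: [-180.0, -0.0, 64.9]
wrist_force: [3.0, -1.9, 3.3]
opening: 0.013
```

Call:
apply_moves --pt "-0.06 0.03 -0.5 0 0 0 1" --pt "-0.06 0.03 -0.5 0 0 0 1" --pt "-0.06 0.03 -0.5 0 0 0 1" --pt "-0.06 0.03 -0.5 0 0 0 1" --pt "0 0 0 0 0 0 1"

```text
time: 27.62
ee_pos: [0.5635, 0.1893, 0.1142]
tcp_rot: [-180.0, 0.0, 64.9]
wrist_force: [3.1, -0.5, 3.6]
opening: 0.0129
```

Call:
apply_moves --pt "-0.06 0.03 -0.5 0 0 0 1" --pt "-0.06 0.03 -0.5 0 0 0 1" --pt "-0.06 0.03 -0.5 0 0 0 1" --pt "0 0 0 0 0 0 1"

```text
time: 28.12
ee_pos: [0.5633, 0.1894, 0.1127]
tcp_rot: [-180.0, 0.0, 64.9]
wrist_force: [2.5, -1.0, 5.0]
opening: 0.0129
```

Run:
```python
from h import *
snap("wrist","w13");crop("w13",225,150,285,220,10,"w13t");print(get_obs()['ee_pos'])
```

```text
[0.56330827 0.1893927  0.11269695]
```

View pics/w13t.png

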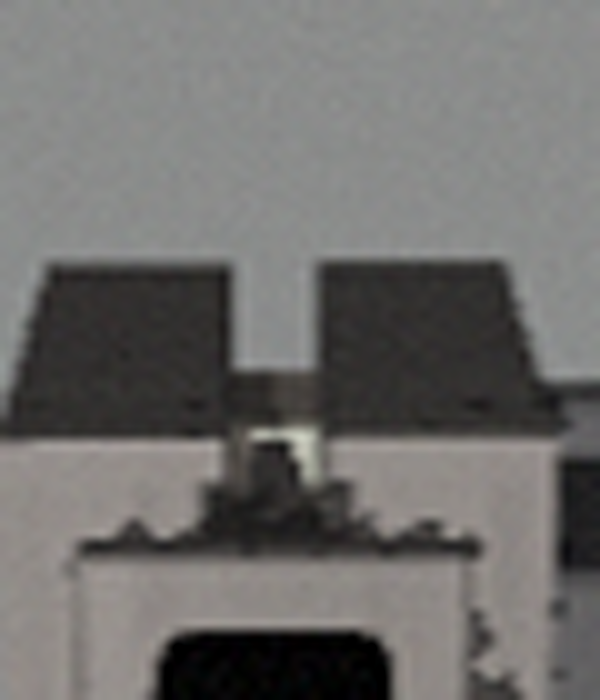

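Call:
apply_moves --pt "0 0 5 0 0 0 1" --pt "0 0 14 0 0 0 1" --pt "0 0 16 0 0 0 1" --pt "-14 -30 0 0 0 0 1" --pt "-14 -30 0 0 0 0 1" --pt "-14.3 -30.6 0 0 0 0 1" --pt "0 0 -8 0 0 0 1" --pt "0 0 0 0 0 0 1" --pt "0 0 0 0 0 0 1"

```text
time: 29.3
ee_pos: [0.5213, 0.0995, 0.14]
tcp_rot: [-180.0, -0.0, 64.9]
wrist_force: [0.1, -0.3, -0.9]
opening: 0.013
```

Run:
```python
from h import *
o=get_obs();print(o['ee_pos'],o['tcp_rot'],o['wrist_force'],o['torque'],o['opening'])
snap("wrist","w14");crop("w14",225,150,285,220,10,"w14t");crop("w14",210,0,300,200,3,"w14c")
```

```text
[0.52128612 0.09945736 0.13999148] [-1.79992825e+02 -9.07010321e-03  6.49459543e+01] [ 0.09050715 -0.32284878 -0.90100925] [0.05444714 0.01800845 0.02915387] 0.01299388888723642
```

View pics/w14t.png

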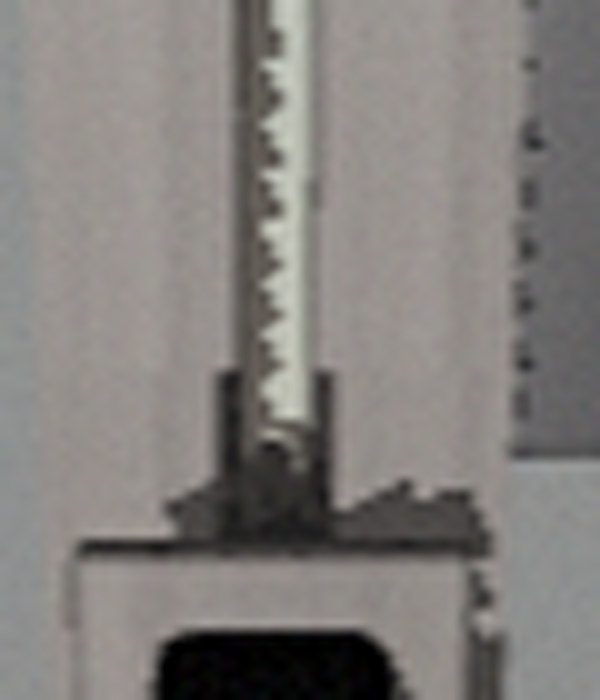

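View pics/w14c.png

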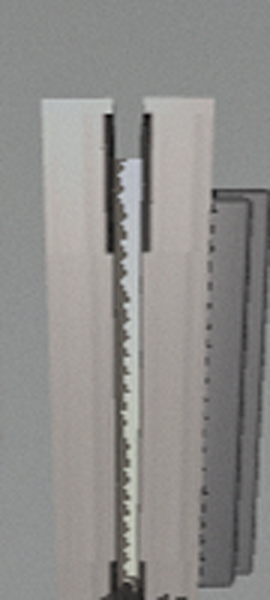

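Call:
apply_moves --pt "0 0 -5 0 0 0 1" --pt "0 0 -6 0 0 0 1" --pt "0 0 -5 0 0 0 1" --pt "0 0 -3 0 0 0 1" --pt "0 0 0 0 0 0 1" --pt "0 0 0 0 0 0 1"

```text
time: 30.1
ee_pos: [0.5211, 0.0988, 0.1209]
tcp_rot: [180.0, -0.0, 64.9]
wrist_force: [0.7, 0.4, -0.4]
opening: 0.013
```

Call:
apply_moves --pt "0 0 -0.5 0 0 0 1" --pt "0 0 -0.5 0 0 0 1" --pt "-0.03 0.01 -0.5 0 0 0 1" --pt "-0.05 0.02 -0.5 0 0 0 1" --pt "0 0 0 0 0 0 1"

```text
time: 30.72
ee_pos: [0.5211, 0.0988, 0.1188]
tcp_rot: [180.0, -0.0, 64.9]
wrist_force: [0.6, -0.7, 0.5]
opening: 0.0129
```

Call:
apply_moves --pt "-0.05 0.03 -0.5 0 0 0 1" --pt "-0.05 0.03 -0.5 0 0 0 1" --pt "-0.06 0.03 -0.5 0 0 0 1" --pt "-0.06 0.03 -0.5 0 0 0 1" --pt "0 0 0 0 0 0 1"

```text
time: 31.35
ee_pos: [0.521, 0.0989, 0.1171]
tcp_rot: [180.0, -0.0, 64.9]
wrist_force: [2.6, -1.6, 3.5]
opening: 0.0131
```

Call:
apply_moves --pt "-0.05 0.02 -0.5 0 0 0 1" --pt "-0.05 0.03 -0.5 0 0 0 1" --pt "-0.06 0.03 -0.5 0 0 0 1" --pt "-0.06 0.03 -0.5 0 0 0 1" --pt "0 0 0 0 0 0 1"

```text
time: 31.98
ee_pos: [0.5206, 0.099, 0.1147]
tcp_rot: [180.0, -0.0, 64.9]
wrist_force: [3.7, -1.4, 4.0]
opening: 0.013
```

Call:
apply_moves --pt "-0.06 0.03 -0.5 0 0 0 1" --pt "-0.06 0.03 -0.5 0 0 0 1" --pt "-0.06 0.03 -0.5 0 0 0 1" --pt "-0.06 0.03 -0.5 0 0 0 1" --pt "0 0 0 0 0 0 1"

```text
time: 32.6
ee_pos: [0.5203, 0.0991, 0.1127]
tcp_rot: [180.0, 0.0, 64.9]
wrist_force: [5.3, -2.2, 2.3]
opening: 0.0127
```

Call:
apply_moves --pt "-0.06 0.03 -0.5 0 0 0 1" --pt "-0.06 0.03 -0.5 0 0 0 1" --pt "-0.06 0.03 -0.5 0 0 0 1" --pt "0 0 0 0 0 0 1"

```text
time: 33.1
ee_pos: [0.5201, 0.0992, 0.1112]
tcp_rot: [180.0, 0.0, 64.9]
wrist_force: [4.7, -2.7, 3.2]
opening: 0.0131
```

Run:
```python
from h import *
print(get_obs()['ee_pos'])
snap("wrist","w15");crop("w15",225,150,285,220,10,"w15t")
```

```text
[0.52009879 0.09922944 0.11119853]
```

View pics/w15t.png

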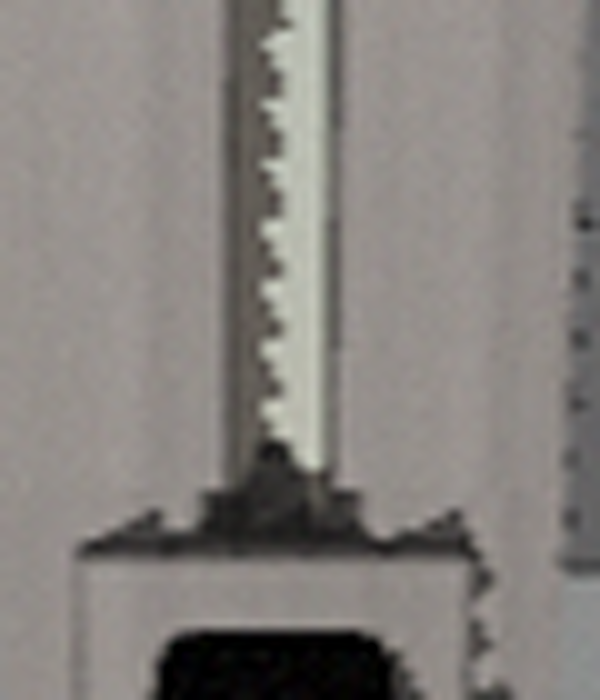

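Call:
apply_moves --pt "0 0 5 0 0 0 1" --pt "0 0 14 0 0 0 1" --pt "0 0 20 0 0 0 1" --pt "0 0 30 0 0 0 1" --pt "0 -25 10 0 0 0 1" --pt "0 0 0 0 0 0 1" --pt "0 0 0 0 0 0 1"

```text
time: 34.02
ee_pos: [0.5196, 0.0746, 0.1899]
tcp_rot: [-179.9, 0.0, 64.9]
wrist_force: [-0.1, 0.2, -0.7]
opening: 0.0129
```

Run:
```python
from h import *
print(get_obs()['ee_pos'])
snap("wrist","w16");crop("w16",180,20,280,180,5,"w16c")
```

```text
[0.51958528 0.07460752 0.18990659]
```

View pics/w16c.png

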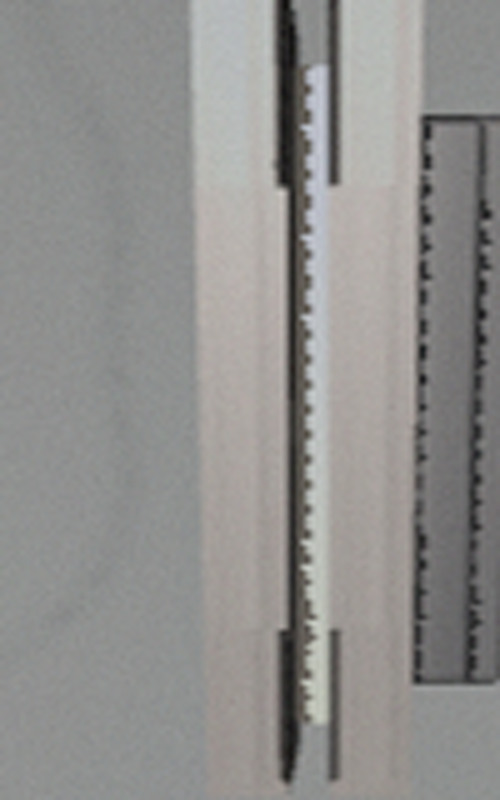

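Run:
```python
from h import *
im=cv2.imread("pics/w16.png").astype(float).mean(2)
for v in (20,30,45,65,85,105,125,140,150,160,170):
    print(v,im[v-1:v+2,228:258].mean(0).round(0).astype(int).tolist())
```

```text
20 [184, 183, 180, 182, 185, 186, 158, 83, 30, 28, 106, 142, 140, 140, 138, 138, 142, 107, 45, 92, 164, 188, 183, 181, 182, 182, 183, 183, 183, 184]
30 [185, 183, 182, 182, 185, 189, 160, 83, 36, 37, 23, 82, 131, 141, 141, 139, 144, 112, 62, 97, 163, 184, 182, 182, 184, 183, 182, 184, 183, 185]
45 [186, 182, 181, 180, 183, 184, 170, 103, 33, 33, 45, 79, 115, 152, 182, 192, 195, 146, 65, 96, 165, 186, 182, 182, 182, 182, 184, 183, 183, 183]
65 [180, 182, 178, 174, 172, 178, 178, 179, 181, 119, 37, 79, 93, 114, 169, 192, 190, 184, 178, 177, 178, 174, 176, 176, 178, 180, 177, 176, 175, 172]
85 [175, 173, 174, 169, 167, 170, 172, 172, 174, 115, 36, 80, 90, 132, 179, 191, 190, 181, 172, 170, 171, 170, 170, 170, 171, 172, 171, 170, 170, 166]
105 [166, 168, 168, 162, 160, 162, 164, 163, 166, 118, 52, 80, 89, 133, 178, 189, 189, 180, 165, 165, 163, 162, 163, 165, 167, 164, 164, 166, 163, 158]
125 [162, 161, 164, 157, 152, 153, 155, 157, 158, 113, 42, 74, 93, 132, 177, 189, 188, 175, 160, 157, 159, 156, 157, 158, 157, 159, 161, 160, 157, 153]
140 [156, 161, 160, 155, 149, 150, 152, 155, 155, 110, 42, 74, 95, 107, 168, 189, 186, 174, 158, 154, 156, 150, 154, 156, 154, 156, 158, 158, 155, 147]
150 [153, 151, 150, 143, 148, 149, 153, 120, 61, 36, 39, 75, 94, 136, 178, 190, 189, 157, 86, 90, 138, 152, 151, 149, 152, 152, 152, 152, 152, 148]
160 [152, 154, 149, 144, 143, 151, 151, 120, 66, 35, 39, 75, 91, 137, 179, 186, 189, 157, 86, 91, 139, 151, 147, 145, 150, 148, 150, 151, 151, 149]
170 [151, 151, 151, 143, 143, 147, 150, 120, 62, 34, 29, 94, 138, 147, 144, 144, 146, 123, 76, 93, 139, 150, 146, 148, 149, 150, 149, 149, 149, 148]
```

Run:
```python
from h import *
cx=np.array([.905,-.425,0])
for v,a,b in [(30,234.7,247.25),(160,235.5,247.15),(20,234.7,247.2)]:
    p=px2w("w16",[(a,v),(b,v)],.063); print(v,p.round(4).tolist(),((p[1]-p[0])@cx*1000)-3.2)
```

```text
30 [[0.5623, 0.196, 0.063], [0.5713, 0.1918, 0.063]] 6.759177372458706
160 [[0.5168, 0.1016, 0.063], [0.5263, 0.0972, 0.063]] 7.316814351009101
20 [[0.5653, 0.2023, 0.063], [0.5743, 0.1982, 0.063]] 6.62807256258897
```

Call:
apply_moves --pt "5.5 -39.5 0 0 0 8 1" --pt "5.5 -39.5 0 0 0 8 1" --pt "5.5 -39.5 0 0 0 8 1" --pt "5.5 -39.5 0 0 0 8 1" --pt "6 -39.5 0 0 0 6.3 1" --pt "0 0 -20 0 0 0 1" --pt "0 0 0 0 0 0 1" --pt "0 0 0 0 0 0 1" --pt "0 0 0 0 0 0 1"

```text
time: 35.2
ee_pos: [0.5484, -0.1227, 0.1711]
tcp_rot: [180.0, 0.0, 103.3]
wrist_force: [0.5, 0.1, -1.0]
opening: 0.0127
```

Run:
```python
from h import *
o=get_obs();print(o['ee_pos'],o['tcp_rot'],o['wrist_force'])
snap("wrist","w17");snap("side","sd17");snap("scene","s17");crop("w17",200,130,310,260,5,"w17c");crop("sd17",230,110,300,200,7,"sd17c");crop("s17",235,130,305,240,6,"s17c")
```

```text
[ 0.54836373 -0.12266792  0.17106292] [1.79952435e+02 2.04369755e-02 1.03251002e+02] [ 0.45544511  0.1158859  -1.02994697]
```

View pics/w17c.png

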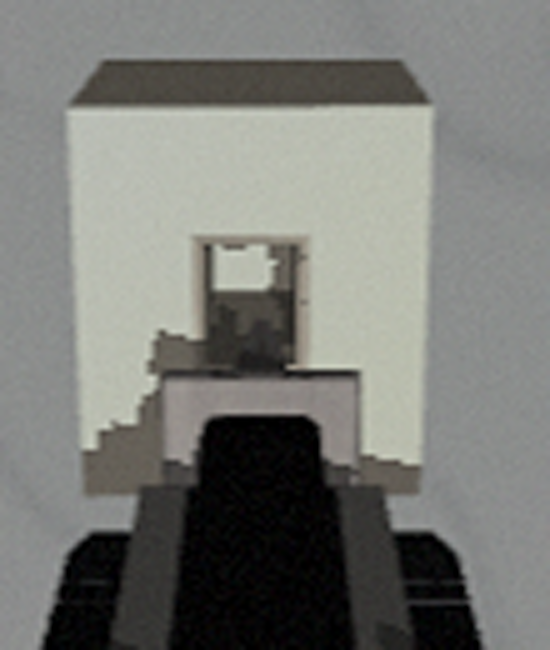

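View pics/sd17c.png

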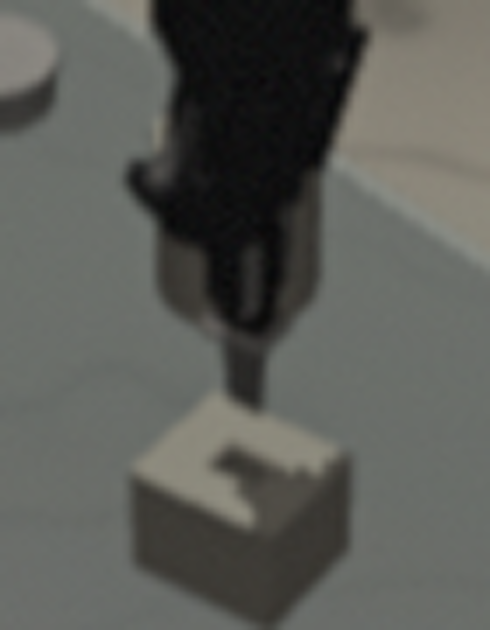

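View pics/s17c.png

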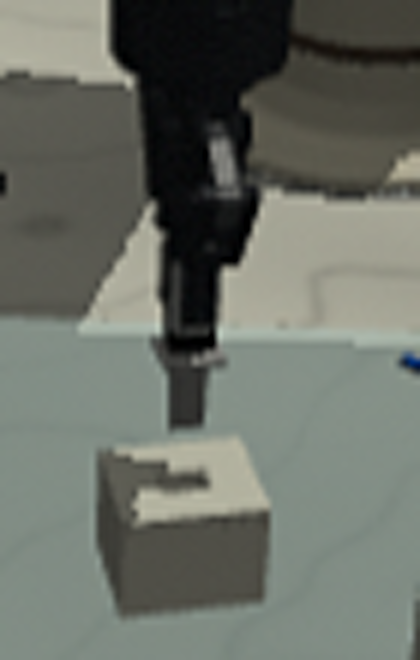

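Call:
apply_moves --pt "-1.1 -0.3 -10 0 0 0 1" --pt "0 0 -15 0 0 0 1" --pt "0 0 -10 0 0 0 1" --pt "0 0 0 0 0 0 1"

```text
time: 35.85
ee_pos: [0.5464, -0.1234, 0.1339]
tcp_rot: [-179.9, -0.1, 103.2]
wrist_force: [-0.3, 0.2, -2.1]
opening: 0.0128
```

Call:
apply_moves --pt "0 0 -10 0 0 0 1" --pt "0 0 -10 0 0 0 1" --pt "0 0 -8 0 0 0 1" --pt "0 0 -3 0 0 0 1" --pt "0 0 0 0 0 0 1" --pt "0 0 0 0 0 0 1"

```text
time: 36.6
ee_pos: [0.5472, -0.1236, 0.1046]
tcp_rot: [180.0, 0.0, 103.2]
wrist_force: [-0.8, -0.1, -0.8]
opening: 0.0124
```

Call:
apply_moves --pt "0 0 -1 0 0 0 1" --pt "0 0 -1 0 0 0 1" --pt "0 0 -1 0 0 0 1" --pt "0 0 0 0 0 0 1"

```text
time: 37.1
ee_pos: [0.547, -0.1236, 0.1013]
tcp_rot: [180.0, 0.0, 103.2]
wrist_force: [0.6, -0.0, -0.6]
opening: 0.0128
```

Call:
apply_moves --pt "0 0 -0.5 0 0 0 1" --pt "0 0 -0.5 0 0 0 1" --pt "0 0 0 0 0 0 1"

```text
time: 37.48
ee_pos: [0.547, -0.1236, 0.1012]
tcp_rot: [180.0, 0.0, 103.2]
wrist_force: [-3.7, 1.1, 6.9]
opening: 0.0127
```

Call:
apply_moves --pt "0 0 0.5 0 0 0 1" --pt "0 0 0 0 0 0 0.8" --pt "0 0 0 0 0 0 0.5" --pt "0 0 0 0 0 0 0.2" --pt "0 0 0 0 0 0 0" --pt "0 0 0 0 0 0 0" --pt "0 0 0 0 0 0 0" --pt "0 0 0 0 0 0 0" --grip_force 20

```text
time: 38.48
ee_pos: [0.547, -0.1235, 0.1008]
tcp_rot: [180.0, -0.0, 103.2]
wrist_force: [0.3, -0.2, -0.3]
opening: 0.0859
```

Call:
apply_moves --pt "0 0 10 0 0 0 0" --pt "0 0 20 0 0 0 0" --pt "0 0 30 0 0 0 0" --pt "0 0 30 0 0 0 0" --pt "0 0 0 0 0 0 0" --pt "0 0 0 0 0 0 0"

```text
time: 39.22
ee_pos: [0.547, -0.1235, 0.1905]
tcp_rot: [-180.0, -0.0, 103.2]
wrist_force: [0.9, -0.6, -0.3]
opening: 0.0852
```

Run:
```python
from h import *
o=get_obs();print(o['ee_pos'],o['opening'],o['time'],o['wrist_force'])
snap("wrist","w18");snap("side","sd18");snap("scene","s18");crop("w18",150,0,370,260,2.3,"w18c");crop("sd18",180,80,300,210,4,"sd18c");crop("s18",230,160,410,270,4,"s18c")
```

```text
[ 0.54695249 -0.12352989  0.19052755] 0.08521316892845929 39.225 [ 0.94234697 -0.61070739 -0.32712867]
```

View pics/w18c.png

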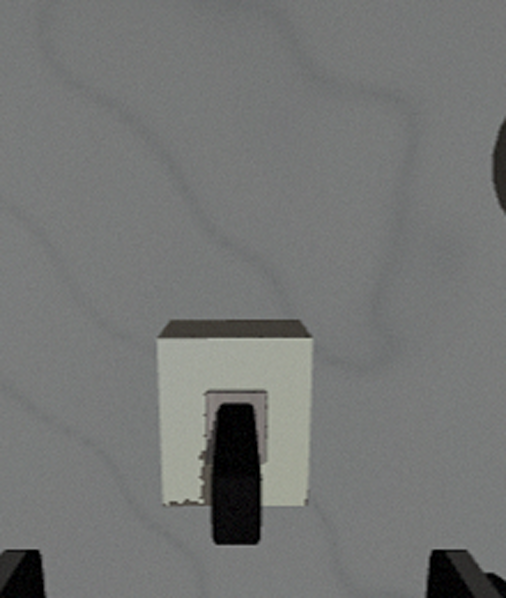

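View pics/sd18c.png

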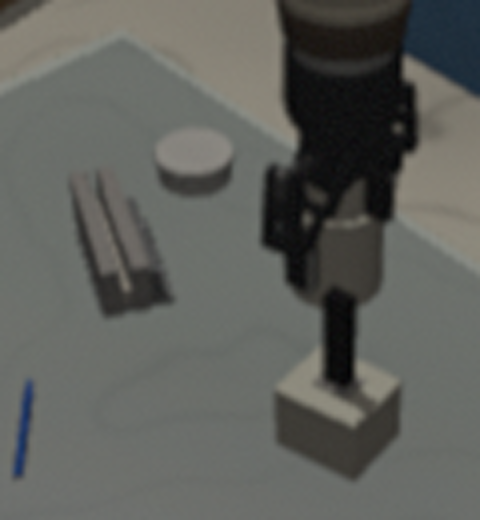

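View pics/s18c.png

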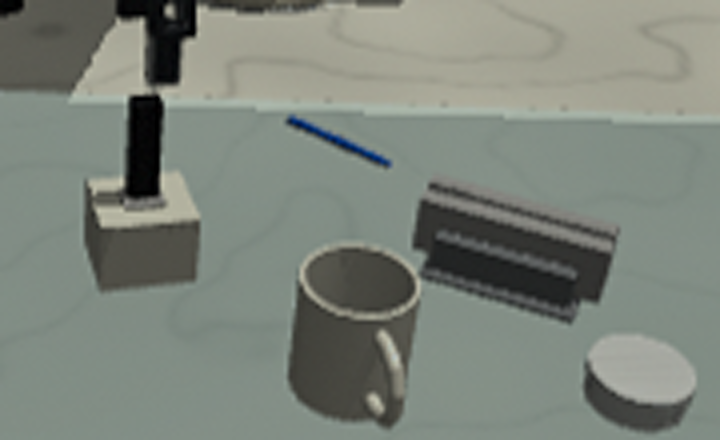

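Run:
```python
from h import *
o=get_obs();print(o['qd'].round(2)); print(job_done())
```

```text
[ 0.08  0.03  0.06  0.07 -0.03  0.01]
the job is handed in; nothing more can be done
None
```

I opened the case at both ends with the wedge and put the wedge back in its stand. The job is handed in, about 39 s into the 72 s allowed; no verdict was reported.

- **Opening:** I worked the blade into the right, left, right, left and right notches in turn, shifting it towards the front half as each gap grew. By my image estimates neither end got more than about 2.2 mm ahead of the other. The force readings after each push stayed at or below about 10 N downward and 6 N sideways; I did not see values between readings.
- **Final gaps:** After I withdrew the tool, the wrist picture gave about 6.7 mm on the left and 7.3 mm on the right. Readings with the blade still in were slightly lower, 6.4 and 6.9 mm. The left may have closed slightly after the blade came out, to about 6 mm. All of these are above 5 mm.
- **Tool and surroundings:** The last pictures show the wedge upright in the stand with its flange on the block and the gripper open well above it. The mug, tin and ear pick look unmoved. The pill bottle was outside those close-ups, but the arm never went near it. No check failed.

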